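# Load the filter slide and hold its carrier in the reader's corner

## Task

Take the blue-headed filter slide out of the rack and push its blade fully home into the slot on top of the aluminium carrier. Then press the carrier squarely into the corner of the reader so that its foot bears firmly on both steel fences at once while it stands flat on the deck, and finish while still holding it pressed there. Leave the yellow slide, the flask, the brass weight and the amber bottle where they stand.

Things in the scene. Friction and masses are not known exactly. Their poses are not given: they have to be found in the camera images.
- slide_blue: Slide standing in either slot of the rack: amber blade pointing down, blue head. In mm: blade 4 (x) x 28 (y) x 34 (z), head above it 16 (x) x 40 (y) x 24 (z); 40 g. Origin: middle of the blade's lower edge; z up, x through its thickness. Home in rack or carrier, the head's underside (34 above the origin) rests on the top face round the slot. Grip the head across its 16 mm.
- slide_yellow: Bystander: the other filter slide, of the same shape, with a yellow head, in the rack's other slot. Leave it.
- rack: Pale blue fixed acrylic block, 50 (x) x 150 (y) x 40 high, in mm. Origin: centre of its underside. Two slots in its top at y = -35 and +35, each 6.5 (x) x 32 (y), 36 deep, chamfered 2.
- carrier: Loose aluminium block, about 0.4 kg, on the reader's deck. In mm: foot 60 x 60 x 20 high, centred neck 46 x 46 x 40 above it. Origin: centre of underside; z up. Slot mid-top 6.5 (x) x 32 (y), 36 deep, mouth chamfered 2. A slide fits with its x along the carrier's x, either way round; home, its origin is 26 above the carrier's. Grip the neck by either pair of faces, fingertips above the foot.
- stage: Reader, fixed: blue-grey deck 200 x 200 x 12 high (mm) with a low white console beyond it (x = 110 to 170, 40 high). Origin: centre of the deck's underside at bench height; the deck's top is 12 above. x points to the far fence, y to the left fence. Metal drags on the deck and fences with marked friction.
- fence_far: Fixed dark steel bar on the deck, 18 high (mm) above it, 15 thick, 125 long. Origin: middle of its inner face at deck level; the inner face looks along the stage's -x and lies at stage x = 60.
- fence_left: Fixed dark steel bar on the deck, 18 high (mm) above it, 15 thick, 110 long. Origin: middle of its inner face at deck level; the inner face looks along the stage's -y and lies at stage y = 60.
- seat (a point): Point on the deck's top at the pale round lens set in it, 30 mm from both fences' inner faces (stage x = 30, y = 30): where the carrier's origin is when it touches both fences. Axes as the stage's.
- flask: Bystander: stoppered glass flask, 64 mm across, 130 mm high. Origin under its centre.
- weight: Bystander: brass check weight, 34 mm across, 50 mm high. Origin under its centre.
- reagent: Bystander: amber bottle, 54 mm across, 100 mm high. Origin under its centre.
Mind the look-alikes: they are no part of the job. What is meant by the slide_blue is not black or brown, and is the larger of those in its own colour.

How it is judged:
By the outcome, as a careful person would: the job done as asked, in the order asked, and still so for the second after the job is handed in, while the arm keeps its last pose, push and grip.
It also fails if it takes over 59 s, if anything falls off the work surface, if the arm or the gripper's body presses on something with over 40 N, if the wrist force passes 120 N, or if a joint passes its speed limit or range.

## Robot

A 6-joint arm with a two-finger parallel gripper is mounted at the origin on the work surface. World frame = base frame: x ahead of the robot, y to its left, z up, the work surface at z = 0. Lengths are in m, angles in rad, forces in N, time in s.
With the tool pointing down it reaches from about 0.425 to 0.95 m from the base axis. Payload 3.5 kg.
Tool frame: the origin (TCP) lies midway between the tips of the shut fingers; the grasp point (between the pads) lies 19 mm behind it; z points along the fingers, y is the direction in which the jaws open and shut (so a half turn about z gives the same grasp; the last joint's range is limited). The gripper opens to 85 mm and grips with 20 to 120 N. Pads are 22 mm wide; open, the fingers measure 114 mm over their backs; the gripper's body (76 mm by 85 mm) begins 54 mm behind the grasp point. The pads swing forward as they close: fully open they stand 13 mm farther back than shut.
Start: joints at [-1.444, 0.286, 1.577, -0, 1.279, -0.15], TCP at [0.184, -0.649, 0.231] pointing down, gripper open.
Joint ranges: [-2.77, 2.77], [-0.9, 2.22], [0.21, 2.48], [-1.53, 4.67], [0.24, 2.81], [-2.84, 2.84]. Speed limits (rad/s): [2.79, 2.79, 3.14, 3.14, 3.14, 3.14].

## Interface

Orientations are given as a unit quaternion [x, y, z, w].
In Python, from plant import ctrl gives the robot as it stands. The module is installed in compiled form; this text tells all that it offers.
- The arm moves only by the tool play_rows, never from a script. Its argument "increments" is text: rows parted by semicolons, each of 4 numbers parted by spaces: the shift along the tool's x, y, z in m, then the turn about the tool's z in rad. In form: dx dy dz roll; .... A call has 1 to 5 rows; each row is the pose to reach, as a shift and turn from the pose commanded when the call began, along the tool's axes at that moment; what a row does not reach only later rows make up. A row lasts 1/8 s, in which the tool goes at most 62.5 mm and 10.7 degrees, less where a joint would pass 70% of its speed; a pose out of reach is approached as far as the arm can. A call with a gripper value outside its range is refused whole. "gripper" is the finger opening in m, from 0 to 0.0854, set as the call begins (left out, the last holds). The fingers move at their own pace and stop on an object; "newtons" is the grip in N (left out, the last holds). Time passes only in rows, so rows that repeat a pose let the fingers close. It gives the time, the measured TCP pose, the force and the opening at its end, in the units of the state.
- ctrl.get_state(): the state, without advancing time (a new reading comes with each control period).
- ctrl.read_camera(name): name is "scene" or "top" or "wrist"; returns the picture (420x560x3 uint8, red, green, blue); there is no depth.
- ctrl.camera_model(name): a dict with "fov_y" (degrees; the focal length in pixels is half the picture's height over the tangent of half this angle, whatever the lens; pixels are square), "cx", "cy" (the principal point, pixels), "rvec" (rotation vector, rad) and "tvec" (3), from world to camera coordinates, as OpenCV has them. Camera axes: x right, y down, z forward; pixel columns grow to the right and rows downward; lengths in m; the calibration is good to about 2 mm. A picture is of the moment at which its call begins: read the wrist's pose just before it. camera_model takes no time and is no camera call; for the wrist camera it gives the pose at the moment of the call.
- ctrl.sign_off(): hands the job in, once; it reports no verdict.
The state is a dict: "time": time; "qpos": joint angles; "dq": joint speeds; "joint_efforts": joint torques, N m; "eef_pos": TCP position; "tcp_rot": TCP orientation; "contact_force": force on the tool from outside, world axes, zero at the start; "wrist_torque": the same for the moment, N m; "opening": opening from 0.0 (shut) to 1.0 (fully open).
Only numpy, scipy, OpenCV 4.12 (cv2) and the standard library are available. Lean on these libraries where they do the work, as an engineer would, in place of code of your own. Each camera call takes 0.05 s, during which the arm holds its last target.

## Working session

There is one attempt and no reset: what is moved stays moved. The work goes in short steps, Python scripts to look and compute and a tool call to move; the robot and the scene stay as the last step left them, time stands still between calls to the robot, and variables do not carry over. Pictures are saved under pics/ and viewed, and the job is handed in when it is done.

Besides the shell and the picture viewer there is one more tool, called after ">>>" as name(argument=value, ...) on one line, values as JSON. play_rows: Moves the arm, as the interface text tells. Its arguments: {"type":"object","properties":{"increments":{"type":"string"},"gripper":{"type":"number"},"newtons":{"type":"number"}},"required":["increments"]}

```bash
mkdir -p pics; cat > h.py <<'E'
import numpy as np, cv2
from plant import ctrl
from scipy.spatial.transform import Rotation as R
def shot(n,f):
    m=ctrl.camera_model(n); im=ctrl.read_camera(n); cv2.imwrite('pics/'+f+'.png',im[:,:,::-1]); np.savez('pics/'+f+'.npz',im=im,**{k:np.array(v) for k,v in m.items()}); return im,m
def load(f):
    d=np.load('pics/'+f+'.npz'); return d['im'],{k:d[k] for k in d.files if k!='im'}
def cast(m,px,z):
    px=np.atleast_2d(np.array(px,float)); f=210/np.tan(np.radians(float(m['fov_y']))/2)
    Rm=cv2.Rodrigues(np.array(m['rvec'],float))[0]; t=np.array(m['tvec'],float).ravel()
    d=np.c_[(px[:,0]-m['cx'])/f,(px[:,1]-m['cy'])/f,np.ones(len(px))]@Rm; c=-Rm.T@t
    return c+d*((z-c[2])/d[:,2])[:,None]
def proj(m,P):
    P=np.atleast_2d(np.array(P,float)); f=210/np.tan(np.radians(float(m['fov_y']))/2)
    Rm=cv2.Rodrigues(np.array(m['rvec'],float))[0]; q=P@Rm.T+np.array(m['tvec'],float).ravel()
    return np.c_[q[:,0]/q[:,2]*f+m['cx'],q[:,1]/q[:,2]*f+m['cy']]
E
python3 - <<'E'
from h import *
s=ctrl.get_state();print(s)
for n in ('scene','top','wrist'):
    im,m=shot(n,n+'0');print(n,m)
E
```

```text
{'time': 0.0, 'qpos': array([-1.44400893e+00,  2.87178320e-01,  1.57816761e+00, -1.14904253e-05,
        1.27860288e+00, -1.49983149e-01]), 'dq': array([-7.93831254e-06,  1.01961602e-03, -1.01794775e-03,  1.30684044e-03,
       -6.23372170e-04,  7.23047694e-04]), 'joint_efforts': array([ 1.18201110e-04, -4.05977154e+01, -2.92625499e+01, -2.38848770e-04,
        5.78609193e-03, -9.22431497e-06]), 'eef_pos': array([ 0.18439719, -0.64864477,  0.22994382]), 'tcp_rot': array([ 9.90439113e-01,  1.37945552e-01,  8.16353440e-06, -1.17806339e-03]), 'contact_force': array([-0.90670736,  0.03332055,  0.71207864]), 'wrist_torque': array([-0.03840771,  0.01633617, -0.0043846 ]), 'opening': 0.9952583811222449}
scene {'fov_y': 54.02536322643047, 'cx': 281.1644227330001, 'cy': 210.74263657415952, 'rvec': array([ 2.22360892,  0.76468104, -0.31295399]), 'tvec': array([-0.47962548, -0.17667814,  1.17350419])}
top {'fov_y': 43.75085236150555, 'cx': 281.72332808013584, 'cy': 217.63265934943638, 'rvec': array([ 2.17925103, -2.18346774,  0.11561992]), 'tvec': array([0.01583102, 0.54700691, 1.11018076])}
wrist {'fov_y': 64.95189875682945, 'cx': 278.33086073637645, 'cy': 210.1573801214187, 'rvec': array([-2.30233428,  1.73860394,  0.27371101]), 'tvec': array([-0.67332544, -0.03941388,  0.38192643])}
```

View pics/scene0.png

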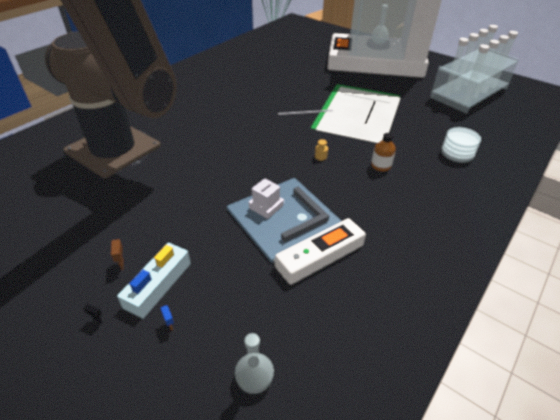

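View pics/top0.png

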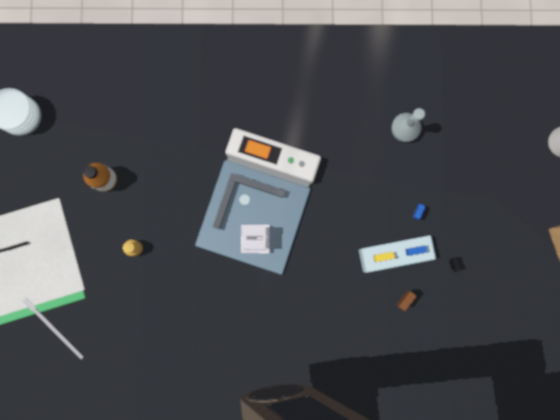

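View pics/wrist0.png

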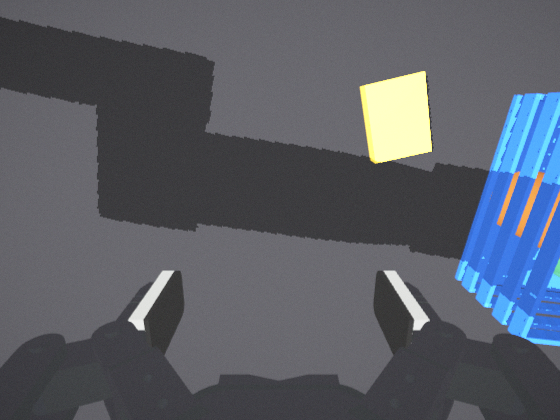

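The blue-slide candidates in the top view are: the blue head in the rack (417,251), a small loose blue piece (420,212), a black piece (456,264) and a brown piece (407,301). I choose the one in the rack, since it is the larger blue one, and check it in a crop while measuring.

```bash
python3 - <<'E'
from h import *
im,m=load('top0')
b=im[:,:,::-1]
c1=cv2.resize(b[190:320,340:480],None,fx=5,fy=5,interpolation=cv2.INTER_CUBIC)[:600,:790]
c2=cv2.resize(b[150:280,190:330],None,fx=5,fy=5,interpolation=cv2.INTER_CUBIC)[:600,:790]
cv2.imwrite('pics/c1.png',c1);cv2.imwrite('pics/c2.png',c2)
hsv=cv2.cvtColor(im,cv2.COLOR_RGB2HSV)
def comps(mask,z,name):
    n,l,st,ce=cv2.connectedComponentsWithStats(mask.astype(np.uint8))
    for i in range(1,n):
        if st[i,4]<25: continue
        cs,_=cv2.findContours((l==i).astype(np.uint8),cv2.RETR_EXTERNAL,cv2.CHAIN_APPROX_NONE)
        r=cv2.minAreaRect(cs[0]);w=cast(m,cv2.boxPoints(r),z)
        e=[np.round((w[(k+1)%4]-w[k])[:2],4).tolist() for k in (0,1)]
        print(name,st[i,4],ce[i].round(1),cast(m,ce[i],z).round(4)[0,:2],e)
H,S,V=hsv[...,0],hsv[...,1],hsv[...,2]
comps((H>105)&(H<125)&(S>180)&(V>90),0.064,'blue')
comps((H>18)&(H<32)&(S>150)&(V>120),0.064,'yellow')
comps((H>80)&(H<110)&(S>15)&(S<80)&(V>150),0.04,'rack')
comps((S<60)&(V>150),0.072,'grey')
comps((H>95)&(H<115)&(S>60)&(S<180)&(V>50)&(V<150),0.012,'deck')
for n,p in dict(small=(420,212),black=(456,264),brown=(407,301)).items(): print(n,cast(m,p,0)[0])
E
```

```text
blue 82 [419.3 211.3] [ 0.5566 -0.2745] [[0.0273, -0.0098], [-0.0043, -0.0126]]
blue 41 [416.8 250.1] [ 0.4748 -0.267 ] [[0.0068, -0.0345], [-0.0052, -0.0009]]
yellow 75 [383.6 256.5] [ 0.4618 -0.1971] [[0.007, -0.036], [-0.0088, -0.0016]]
rack 529 [ 23.1 113. ] [0.774  0.5746] [[0.0002, -0.0799], [-0.0998, -0.004]]
rack 419 [405.1 123.4] [ 0.7521 -0.255 ] [[0.0617, -0.0523], [-0.0281, -0.0321]]
rack 5797 [253.1 216.2] [0.5488 0.0763] [[0.1871, -0.06], [-0.062, -0.1838]]
rack 1430 [396.9 253.6] [ 0.4681 -0.2307] [[0.0297, -0.1549], [-0.052, -0.0087]]
grey 13445 [284.4  11.5] [0.9894 0.0086] [[0.006, -1.2089], [-0.0544, 0.0028]]
grey 1427 [ 16.6 111.5] [0.7676 0.5727] [[0.0002, -0.0776], [-0.097, -0.0039]]
grey 435 [405.3 123.3] [ 0.7435 -0.2472] [[0.0599, -0.0508], [-0.0273, -0.0311]]
grey 8818 [258.9 203.5] [0.5723 0.063 ] [[0.2473, -0.0792], [-0.0623, -0.1839]]
grey 224 [554.9 141.5] [ 0.7044 -0.5652] [[0.0, -0.0215], [-0.0562, 0.0029]]
grey 7398 [ 36.8 260.1] [0.4558 0.5181] [[0.3229, 0.0149], [-0.0001, -0.171]]
grey 1483 [395.9 253.8] [ 0.467  -0.2211] [[0.0288, -0.1505], [-0.0505, -0.0084]]
deck 34 [234.1 193.4] [0.6019 0.1193] [[0.0345, -0.012], [-0.0018, -0.005]]
deck 113 [299.  222.1] [ 0.5384 -0.0232] [[0.1561, -0.0516], [-0.0012, -0.0037]]
deck 85 [419. 211.] [ 0.5626 -0.2883] [[0.0393, -0.0141], [-0.0076, -0.0224]]
deck 29 [225.2 219.8] [0.5437 0.1384] [[0.038, -0.0132], [-0.0016, -0.0043]]
small [ 0.56153901 -0.2938433   0.        ]
black [ 0.44589823 -0.37063813  0.        ]
brown [ 0.3653338  -0.25994583  0.        ]
```

View pics/c1.png

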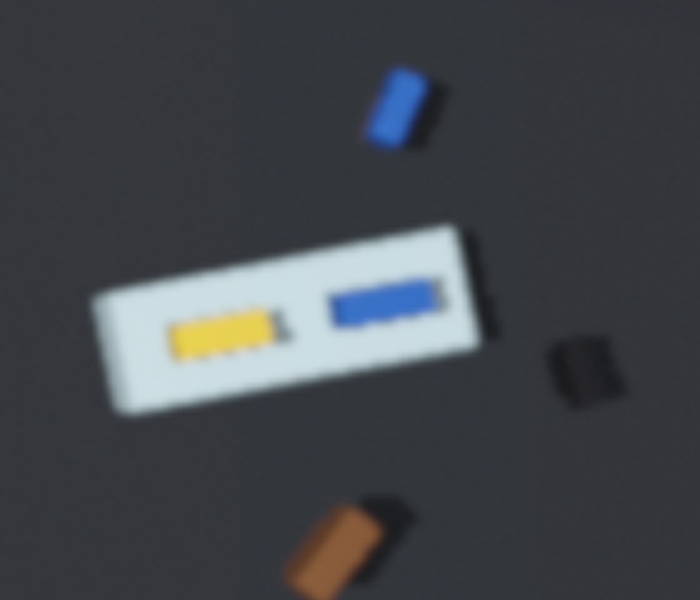

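View pics/c2.png

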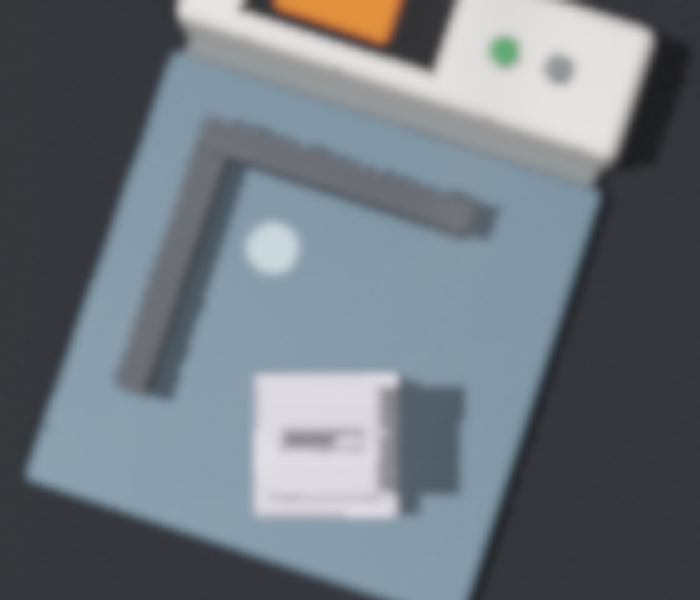

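The crop confirms it: blue slide at (417,251) in the rack's right slot, larger than the loose blue piece. I'll go above it for a close measurement.

```bash
cat >> h.py <<'E'
def tool():
    s=ctrl.get_state(); r=R.from_quat(s['tcp_rot']); M=r.as_matrix(); return s,M,np.arctan2(M[1,0],M[0,0])
def delta(xyz,yawdeg=None):
    s,M,y=tool(); d=M.T@(np.array(xyz)-s['eef_pos']); 
    t=0 if yawdeg is None else -((np.radians(yawdeg)-y+np.pi)%(2*np.pi)-np.pi)
    print('t',round(s['time'],2),'pos',s['eef_pos'].round(4),'yaw',np.degrees(y).round(2),'tilt',np.degrees(np.arccos(-M[2,2])).round(2),'F',s['contact_force'].round(1),'open',round(s['opening'],3)); print('delta',d.round(4),'roll',round(t,4))
E
python3 - <<'E'
from h import *
delta((0.475,-0.267,0.22),100.9)
E
```

```text
t 0.15 pos [ 0.1845 -0.6488  0.2302] yaw 15.86 tilt 0.11 F [ 0.5 -0.8 -0.8] open 1.002
delta [ 0.3838 -0.2878  0.0109] roll -1.4842
```

>>> play_rows(increments="0.06 -0.045 0 -0.15;0.11 -0.08 0 -0.32;0.155 -0.117 0 -0.5;0.2 -0.15 0 -0.67;0.24 -0.18 0.005 -0.85", gripper=0.06)

```text
time: 0.78
eef_pos: [0.3673, -0.4086, 0.2265]
tcp_rot: [0.844, 0.537, 0.0, 0.0]
contact_force: [1.5, 0.2, 0.2]
opening: 0.7
```

```bash
python3 - <<'E'
from h import *
delta((0.475,-0.267,0.22),100.9)
E
```

```text
t 0.78 pos [ 0.3673 -0.4086  0.2265] yaw 64.94 tilt 0.04 F [1.5 0.2 0.2] open 0.7
delta [0.1738 0.0376 0.0065] roll -0.6277
```

>>> play_rows(increments="0.05 0.01 0 -0.15;0.1 0.02 0 -0.32;0.145 0.03 0.005 -0.48;0.174 0.038 0.006 -0.628;0.174 0.038 0.006 -0.628")

```text
time: 1.4
eef_pos: [0.4759, -0.268, 0.2199]
tcp_rot: [0.638, 0.77, 0.0, -0.0]
contact_force: [-1.1, -0.7, -0.3]
opening: 0.703
```

```bash
python3 - <<'E'
from h import *
delta((0.475,-0.267,0.22),100.9)
im,m=shot('wrist','w1'); print(proj(m,[[0.475,-0.267,0.064],[0.475,-0.267,0.22]]))
Rm=cv2.Rodrigues(np.array(m['rvec']))[0];print('cam',-Rm.T@np.array(m['tvec']))
E
```

```text
t 1.4 pos [ 0.4759 -0.268   0.2199] yaw 100.7 tilt 0.05 F [-1.1 -0.7 -0.3] open 0.703
delta [ 0.0012 -0.0007 -0.0001] roll -0.0034
[[277.28243287 191.58563101]
 [276.15601556 271.47321703]]
cam [ 0.46186296 -0.19142981  0.36358189]
```

View pics/w1.png

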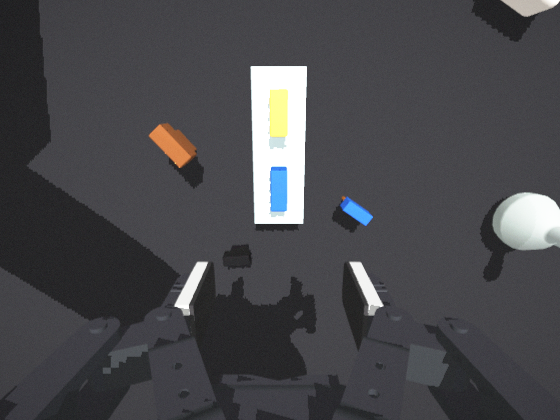

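The rack is at x 252–306, y 67–223. The blue head is at about (279,189) and the yellow head at (279,113). The loose blue piece is at (357,211), outside the rack. Now measuring the head.

```bash
python3 - <<'E'
from h import *
im,m=load('w1')
hsv=cv2.cvtColor(im,cv2.COLOR_RGB2HSV);H,S,V=[hsv[...,i].astype(int) for i in range(3)]
def rect(mask,z,n,box):
    k=np.zeros(mask.shape,np.uint8);x0,x1,y0,y1=box;k[y0:y1,x0:x1]=mask[y0:y1,x0:x1]
    cs,_=cv2.findContours(k,cv2.RETR_EXTERNAL,cv2.CHAIN_APPROX_NONE);c=max(cs,key=cv2.contourArea)
    r=cv2.minAreaRect(c);w=cast(m,cv2.boxPoints(r),z)[:,:2]
    e=[w[1]-w[0],w[2]-w[1]];L=[np.linalg.norm(v) for v in e];v=e[int(np.argmax(L))]
    print(n,r,'ctr',w.mean(0).round(4),'L',np.round(L,4),'yaw long',np.degrees(np.arctan2(v[1],v[0])).round(2))
print(hsv[160:216:5,279])
print(hsv[190,264:294])
rect((H>105)&(H<125)&(S>150)&(V>80),0.064,'blue',(250,310,150,225))
rect((H>20)&(H<32)&(S>150)&(V>80),0.064,'yel',(250,310,70,160))
rect((V>120),0.04,'rack',(230,330,50,240))
E
```

```text
[[  0   0 255]
 [ 90   1 255]
 [109 191 243]
 [103 175 255]
 [103 169 255]
 [104 170 255]
 [104 171 255]
 [104 178 255]
 [104 173 255]
 [104 177 255]
 [105 183 254]
 [ 91  25 226]]
[[  0   0 255]
 [  0   0 255]
 [  0   0 255]
 [  0   0 255]
 [  0   0 255]
 [ 97  34 226]
 [108 109 222]
 [106 180 253]
 [104 173 255]
 [104 170 255]
 [104 172 255]
 [104 174 255]
 [104 173 255]
 [104 167 255]
 [104 171 255]
 [104 171 255]
 [104 170 255]
 [104 173 255]
 [104 171 255]
 [104 170 255]
 [104 173 255]
 [104 173 255]
 [104 163 254]
 [ 98  37 254]
 [  0   0 255]
 [  0   0 255]
 [  0   0 255]
 [  0   0 255]
 [  0   0 255]
 [  0   0 255]]
blue ((278.0, 168.5), (3.0, 14.0), 90.0) ctr [ 0.4716 -0.2455] L [0.0128 0.0028] yaw long 10.71Traceback (most recent call last):
  File "<stdin>", line 13, in <module>
  File "<stdin>", line 6, in rect
ValueError: max() iterable argument is empty
```

```bash
cat >> h.py <<'E'
def rect(m,mask,z,n,box):
    k=np.zeros(mask.shape,np.uint8);x0,x1,y0,y1=box;k[y0:y1,x0:x1]=mask[y0:y1,x0:x1]
    cs,_=cv2.findContours(k,cv2.RETR_EXTERNAL,cv2.CHAIN_APPROX_NONE);c=max(cs,key=cv2.contourArea)
    r=cv2.minAreaRect(c);w=cast(m,cv2.boxPoints(r),z)[:,:2]
    e=[w[1]-w[0],w[2]-w[1]];L=[np.linalg.norm(v) for v in e];v=e[int(np.argmax(L))]
    print(n,np.round(r[0],1),np.round(r[1],1),'ctr',w.mean(0).round(4),'L',np.round(L,4),'yaw long',np.degrees(np.arctan2(v[1],v[0])).round(2))
E
python3 - <<'E'
from h import *
im,m=load('w1')
hsv=cv2.cvtColor(im,cv2.COLOR_RGB2HSV);H,S,V=[hsv[...,i].astype(int) for i in range(3)]
rect(m,(H>100)&(H<=107)&(S>120)&(V>248),0.064,'blue',(250,310,150,225))
rect(m,(H>20)&(H<35)&(S>100)&(V>80),0.064,'yel',(250,310,70,160))
rect(m,(V>150),0.04,'rack',(230,330,50,240))
delta((0.475,-0.267,0.044))
E
```

```text
blue [278.5 190. ] [40. 15.] ctr [ 0.4759 -0.2656] L [0.0138 0.0385] yaw long -78.9
yel [278. 113.] [46. 16.] ctr [ 0.4627 -0.1979] L [0.0137 0.0385] yaw long -78.9
rack [278.  144.5] [ 56. 157.] ctr [ 0.469 -0.232] L [0.1507 0.0506] yaw long 99.21
t 1.45 pos [ 0.4753 -0.2691  0.22  ] yaw 100.57 tilt 0.04 F [-0.6 -0.4  0.4] open 0.701
delta [0.0021 0.0002 0.176 ] roll 0
```

>>> play_rows(increments="0.001 0.001 0.05 -0.004;0.002 0.001 0.1 -0.007;0.002 0.001 0.14 -0.007;0.002 0.001 0.165 -0.007;0.002 0.001 0.174 -0.007")

```text
time: 2.08
eef_pos: [0.4741, -0.2678, 0.0444]
tcp_rot: [0.638, 0.77, -0.0, -0.002]
contact_force: [1.2, -0.4, 0.4]
opening: 0.707
```

>>> play_rows(increments="0 0 0 0;0 0 0 0;0 0 0 0;0 0 0 0", gripper=0.005, newtons=40)

```text
time: 2.58
eef_pos: [0.4769, -0.2686, 0.0481]
tcp_rot: [0.636, 0.771, -0.0, 0.002]
contact_force: [-1.0, -1.3, 5.7]
opening: 0.177
```

```bash
python3 - <<'E'
from h import *
delta((0.4757,-0.2663,0.045),101)
im,m=shot('wrist','w2')
E
```

```text
t 2.58 pos [ 0.4769 -0.2686  0.0481] yaw 100.95 tilt 0.2 F [-1.  -1.3  5.7] open 0.177
delta [ 0.0025 -0.0008  0.0031] roll -0.0008
```

View pics/w2.png

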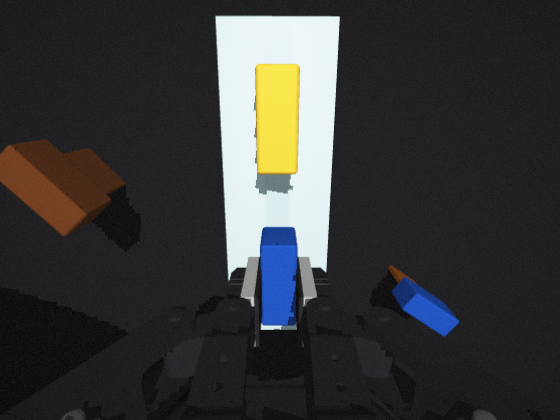

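The grip holds at a 15 mm opening on the blue head, with the pads centred. Lifting.

>>> play_rows(increments="0 0 -0.02 0;0 0 -0.045 0;0 0 -0.08 0;0 0 -0.115 0;0 0 -0.14 0", newtons=50)

```text
time: 3.25
eef_pos: [0.476, -0.2675, 0.1878]
tcp_rot: [0.636, 0.771, 0.0, 0.001]
contact_force: [0.1, 0.4, -0.6]
opening: 0.173
```

```bash
python3 - <<'E'
from h import *
im,m=load('top0')
b=cv2.cvtColor(im,cv2.COLOR_RGB2HSV)
k=((b[...,1]<40)&(b[...,2]>185))
rect(m,k,0.072,'carrier',(230,280,215,265))
im,m=shot('wrist','w3')
delta((0.503,-0.02,0.19),92)
E
```

```text
carrier [254.  238.5] [29. 28.] ctr [0.4995 0.073 ] L [0.0581 0.0601] yaw long 179.99
t 3.3 pos [ 0.4775 -0.2687  0.1914] yaw 100.96 tilt 0.4 F [ 1.5 -0.8  2. ] open 0.175
delta [0.2393 0.0723 0.0005] roll 0.1564
```

View pics/w3.png

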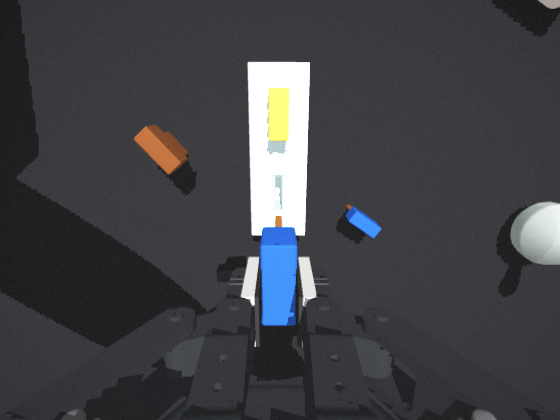

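The slide is out of the rack and its slot stands empty at (278,190). Moving toward the carrier.

>>> play_rows(increments="0.05 0.015 0 0.04;0.1 0.03 0 0.08;0.15 0.045 0 0.12;0.2 0.06 0 0.156;0.235 0.072 0 0.156")

```text
time: 3.92
eef_pos: [0.5011, -0.0209, 0.1852]
tcp_rot: [0.694, 0.72, -0.0, -0.001]
contact_force: [-0.2, 1.0, -0.1]
opening: 0.171
```

>>> play_rows(increments="0 0 0 0;0 0 0 0")

```text
time: 4.18
eef_pos: [0.5015, -0.0234, 0.1856]
tcp_rot: [0.694, 0.72, -0.0, -0.0]
contact_force: [0.7, -0.1, 0.4]
opening: 0.179
```

```bash
python3 - <<'E'
from h import *
im,m=shot('wrist','w4')
delta((0.503,-0.02,0.19),92)
E
```

```text
t 4.22 pos [ 0.5016 -0.0239  0.1858] yaw 91.96 tilt 0.05 F [ 0.8 -0.6 -0.4] open 0.171
delta [ 0.0039  0.0015 -0.0042] roll -0.0006
```

View pics/w4.png

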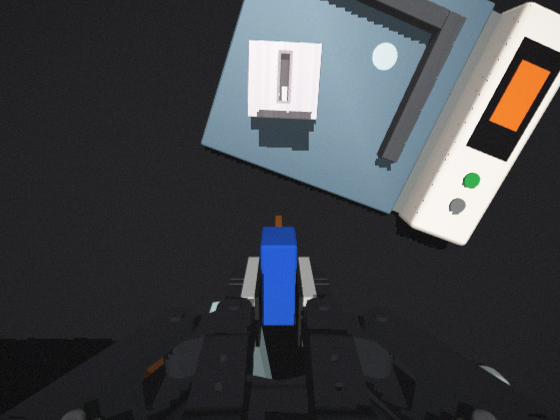

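The carrier is at about (285,79) with its slot at about (285,77). The lens is at (385,56) and both fences are in view. Measuring.

```bash
python3 - <<'E'
from h import *
im,m=load('w4')
cv2.imwrite('pics/w4c.png',cv2.resize(im[0:180,200:480,::-1],None,fx=2.8,fy=2.8,interpolation=cv2.INTER_CUBIC))
c2=cv2.resize(im[30:130,240:335,::-1],None,fx=6,fy=6,interpolation=cv2.INTER_CUBIC)
cv2.imwrite('pics/w4d.png',c2)
E
```

```text
(no output)
```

View pics/w4c.png

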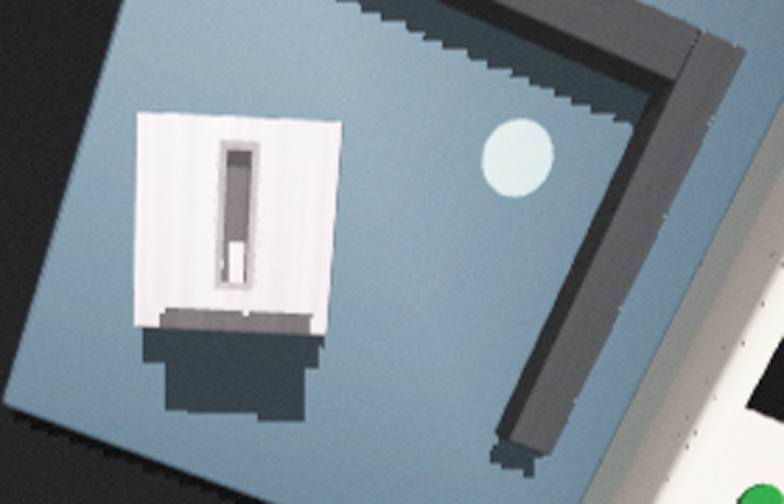

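View pics/w4d.png

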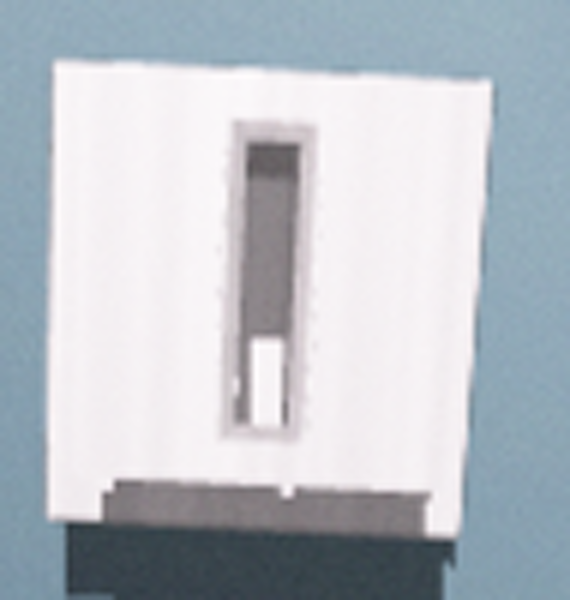

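```bash
python3 - <<'E'
from h import *
im,m=load('w4')
p=np.array([(234,122),(317,124),(301,438),(220,436)])/6.+[240,30]-0.4
w=cast(m,p,0.072)[:,:2]; print(w.round(4),w.mean(0).round(4))
a=(w[0]+w[1])/2-(w[2]+w[3])/2; print('slot long yaw',np.degrees(np.arctan2(a[1],a[0])),np.linalg.norm(a))
# foot corners at z .032: front corners
f=np.array([(50,520),(460,537)])/6.+[240,30]-0.4
f=cast(m,f,0.032)[:,:2];d=f[1]-f[0];print('foot',f.round(4),np.degrees(np.arctan2(d[1],d[0])),np.linalg.norm(d))
t=np.array([(55,62),(490,82)])/6.+[240,30]-0.4
# fence base lines at deck level z .012 ; crop scale2.8 offset (200,0)
g=np.array([(632,128),(497,432)])/2.8+[200,0]
g2=np.array([(672,92),(517,437)])/2.8+[200,0]
for q,z in((g,.012),(g2,.03)):
    w=cast(m,q,z)[:,:2];d=w[0]-w[1];print('far fence',w.round(4),'yaw',np.degrees(np.arctan2(d[1],d[0])))
g2=np.array([(672,80),(440,0)])/2.8+[200,0]
w=cast(m,g2,.03)[:,:2];d=w[0]-w[1];print('left fence',w.round(4),'yaw',np.degrees(np.arctan2(d[1],d[0])))
hsv=cv2.cvtColor(im,cv2.COLOR_RGB2HSV)
rect(m,(hsv[...,2]>200),0.012,'lens',(365,405,35,75))
# slide: blade bottom visible and head location
s,M,y=tool();print(M.round(3))
im3=cv2.resize(im[200:340,240:320,::-1],None,fx=4,fy=4,interpolation=cv2.INTER_CUBIC);cv2.imwrite('pics/w4e.png',im3)
print(proj(m,[s['eef_pos']+M@np.array([x,0,-0.017]) for x in (-.02,.02)]),proj(m,[s['eef_pos']+M@np.array([.014,0,0.041])]))
im,m=shot('scene','s4')
cv2.imwrite('pics/s4c.png',cv2.resize(im[120:270,180:360,::-1],None,fx=4,fy=4,interpolation=cv2.INTER_CUBIC))
E
```

```text
[[0.4978 0.0919]
 [0.5077 0.0921]
 [0.5074 0.0568]
 [0.4974 0.0566]] [0.5026 0.0744]
slot long yaw 89.39168112684548 0.03530788555200417
foot [[0.4729 0.0446]
 [0.5323 0.0443]] -0.2627508879526282 0.059378268247498464
far fence [[0.6254 0.1085]
 [0.5954 0.0132]] yaw 72.48756590472253
far fence [[0.6282 0.1153]
 [0.5966 0.0142]] yaw 72.59371516691766
left fence [[0.6277 0.1184]
 [0.5585 0.1361]] yaw -14.406528859578515
lens [384.5  56. ] [24.7 27.6] ctr [0.5906 0.099 ] L [0.0219 0.0217] yaw long 46.65
[[-0.034  0.999 -0.001]
 [ 0.999  0.034 -0.   ]
 [-0.    -0.001 -1.   ]]
[[277.75780376 332.03915229]
 [277.80387574 251.76992107]] [[277.97708293 219.60942401]]
```

View pics/w4e.png

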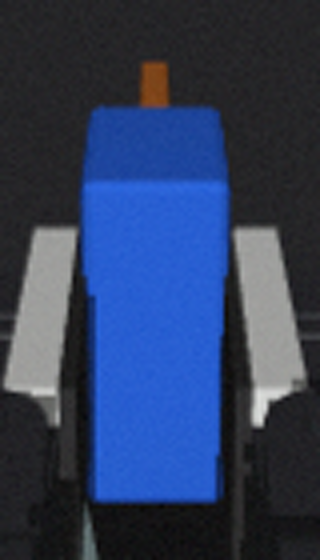

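View pics/s4c.png

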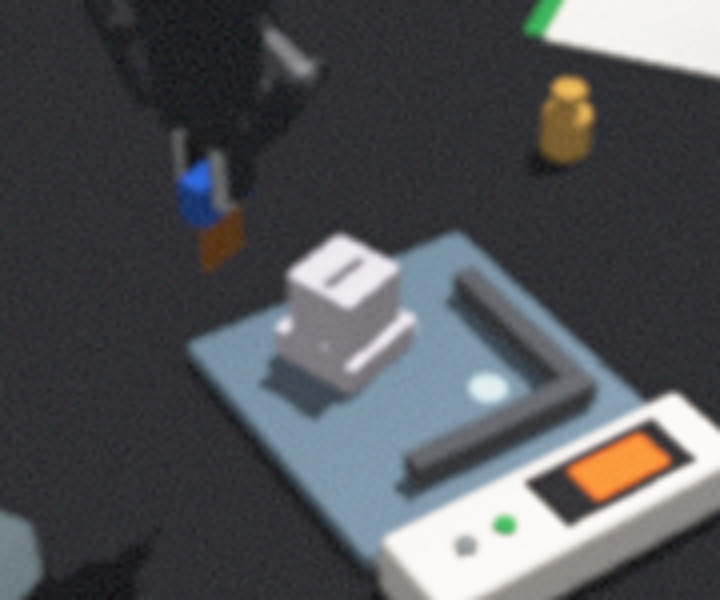

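>>> play_rows(increments="0.04 0.002 0 0.02;0.08 0.003 0.01 0.042;0.095 0.0037 0.03 0.042;0.095 0.0037 0.05 0.042;0.095 0.0037 0.058 0.042")

```text
time: 4.9
eef_pos: [0.5016, 0.0711, 0.1269]
tcp_rot: [0.71, 0.704, -0.001, -0.001]
contact_force: [-0.1, 0.4, -0.4]
opening: 0.174
```

>>> play_rows(increments="0 0 0 0;0 0 0 0")

```text
time: 5.15
eef_pos: [0.503, 0.0713, 0.1292]
tcp_rot: [0.71, 0.704, 0.001, 0.001]
contact_force: [-0.1, 0.0, -0.7]
opening: 0.171
```

```bash
python3 - <<'E'
from h import *
delta((0.5021,0.0714,0.125),89.5)
im,m=shot('wrist','w5')
print(proj(m,[[.5026,.0744,.072]]))
im,m=shot('scene','s5')
cv2.imwrite('pics/s5c.png',cv2.resize(im[120:270,180:360,::-1],None,fx=4,fy=4,interpolation=cv2.INTER_CUBIC))
s,M,y=tool();print('scene proj blade tip centre / slot ctr',(proj(m,[s['eef_pos']+M@np.array([.003,0,0.041]),[.5026,.0744,.072]])-[180,120])*4)
E
```

```text
t 5.15 pos [0.503  0.0713 0.1292] yaw 89.54 tilt 0.09 F [-0.1  0.  -0.7] open 0.171
delta [ 0.0001 -0.001   0.0042] roll 0.0007
[[277.00489454 226.44821439]]
scene proj blade tip centre / slot ctr [[343.34469915 246.97345992]
 [342.9376364  268.67588658]]
```

View pics/w5.png

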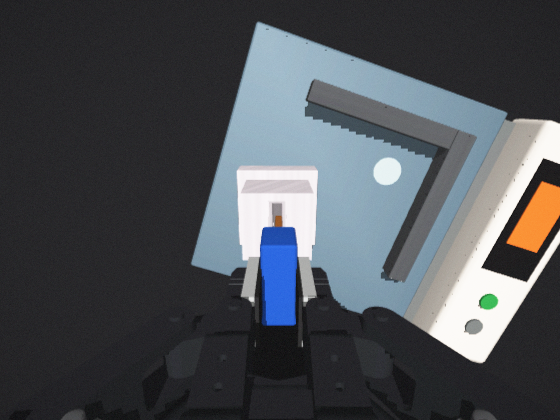

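View pics/s5c.png

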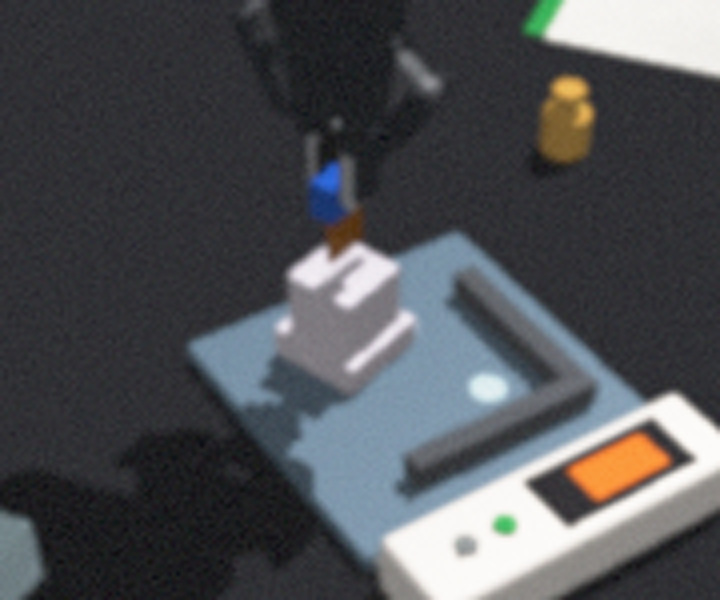

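```bash
python3 - <<'E'
from h import *
im,m=load('w5')
cv2.imwrite('pics/w5c.png',cv2.resize(im[160:260,230:325,::-1],None,fx=6,fy=6,interpolation=cv2.INTER_CUBIC))
print(cast(m,[278.3,215.8],.087),cast(m,[277,203],.072))
E
```

```text
[[0.50351937 0.08673632 0.087     ]] [[0.50274451 0.09026227 0.072     ]]
```

View pics/w5c.png

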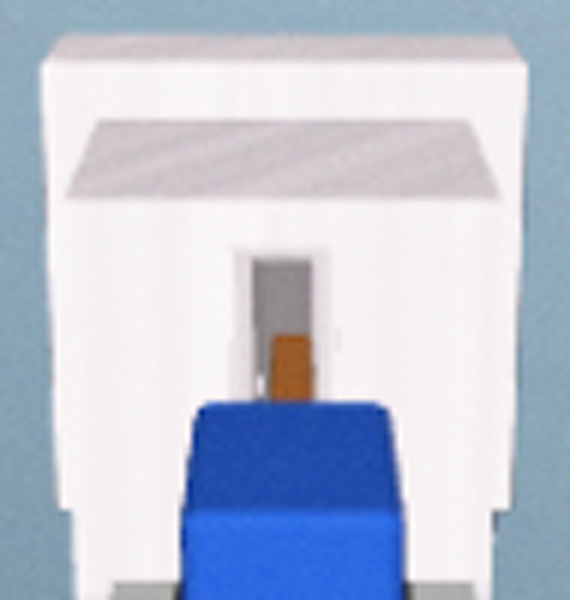

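The blade is about 1 mm right and 1.5 mm short of the slot's middle, so I correct that and lower it.

>>> play_rows(increments="0.0015 -0.001 0 0;0.0015 -0.001 0.01 0;0.0015 -0.001 0.02 0;0.0015 -0.001 0.03 0;0.0015 -0.001 0.035 0")

```text
time: 5.88
eef_pos: [0.501, 0.0734, 0.0923]
tcp_rot: [0.71, 0.705, -0.0, -0.0]
contact_force: [0.1, 0.1, -0.3]
opening: 0.176
```

>>> play_rows(increments="0 0 0.004 0;0 0 0.008 0;0 0 0.011 0;0 0 0.013 0;0 0 0.013 0")

```text
time: 6.5
eef_pos: [0.5014, 0.0734, 0.0804]
tcp_rot: [0.71, 0.705, 0.0, 0.0]
contact_force: [-0.6, -0.9, -0.9]
opening: 0.175
```

```bash
python3 - <<'E'
from h import *
delta((0.5021,0.0714,0.079),89.5)
im,m=shot('wrist','w6')
im,m=shot('scene','s6')
cv2.imwrite('pics/s6c.png',cv2.resize(im[120:270,180:360,::-1],None,fx=4,fy=4,interpolation=cv2.INTER_CUBIC))
E
```

```text
t 6.5 pos [0.5014 0.0734 0.0804] yaw 89.6 tilt 0.01 F [-0.6 -0.9 -0.9] open 0.175
delta [-0.002   0.0007  0.0014] roll 0.0018
```

View pics/w6.png

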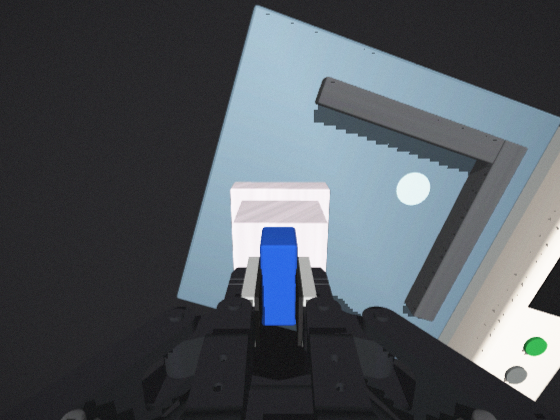

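View pics/s6c.png

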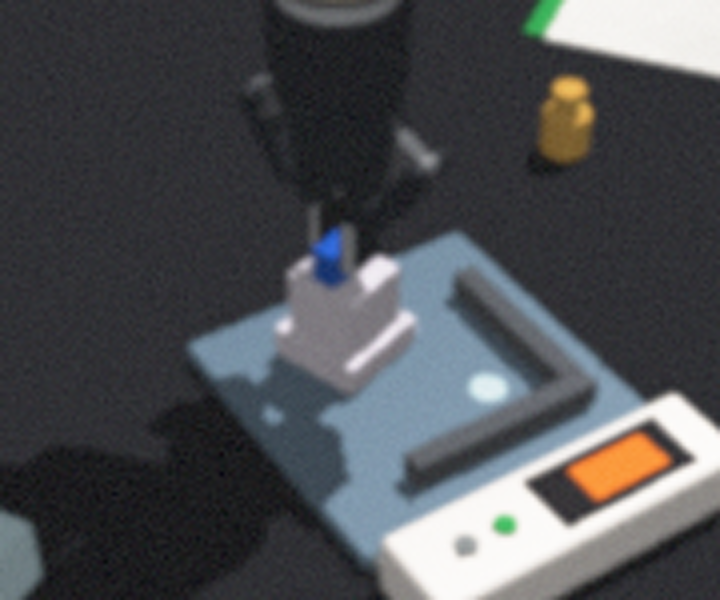

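Going in freely with no contact yet. I lower on in small steps until the force rises.

>>> play_rows(increments="0 0 0.0015 0;0 0 0.003 0;0 0 0.0045 0;0 0 0.0045 0")

```text
time: 7.1
eef_pos: [0.5018, 0.0734, 0.0801]
tcp_rot: [0.709, 0.705, -0.001, -0.001]
contact_force: [-10.8, 0.3, 22.4]
opening: 0.169
```

>>> play_rows(increments="0 0 -0.003 0;0 0 -0.003 0;0 0 -0.003 0;0 0 -0.003 0", gripper=0.04)

```text
time: 7.6
eef_pos: [0.501, 0.0734, 0.0783]
tcp_rot: [0.71, 0.705, -0.0, -0.0]
contact_force: [-0.2, -0.3, 0.4]
opening: 0.467
```

>>> play_rows(increments="0 0 -0.02 0;0 0 -0.05 0;0 0 -0.09 0;-0.03 0 -0.12 0;-0.045 0 -0.12 0", gripper=0.07)

```text
time: 8.22
eef_pos: [0.5027, 0.0273, 0.2016]
tcp_rot: [0.71, 0.704, 0.002, 0.002]
contact_force: [-0.5, 0.7, 0.6]
opening: 0.818
```

```bash
python3 - <<'E'
from h import *
delta((0.5021,0.0744,0.2),89.5)
im,m=shot('wrist','w7')
im,m=shot('scene','s7')
cv2.imwrite('pics/s7c.png',cv2.resize(im[120:270,180:360,::-1],None,fx=4,fy=4,interpolation=cv2.INTER_CUBIC))
E
```

```text
t 8.22 pos [0.5027 0.0273 0.2016] yaw 89.57 tilt 0.34 F [-0.5  0.7  0.6] open 0.818
delta [ 0.0471 -0.001   0.0015] roll 0.0012
```

View pics/w7.png

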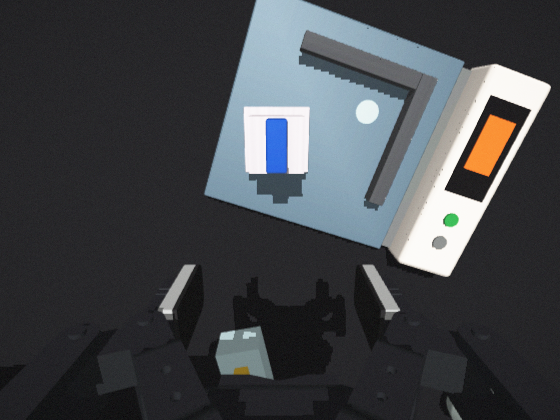

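View pics/s7c.png

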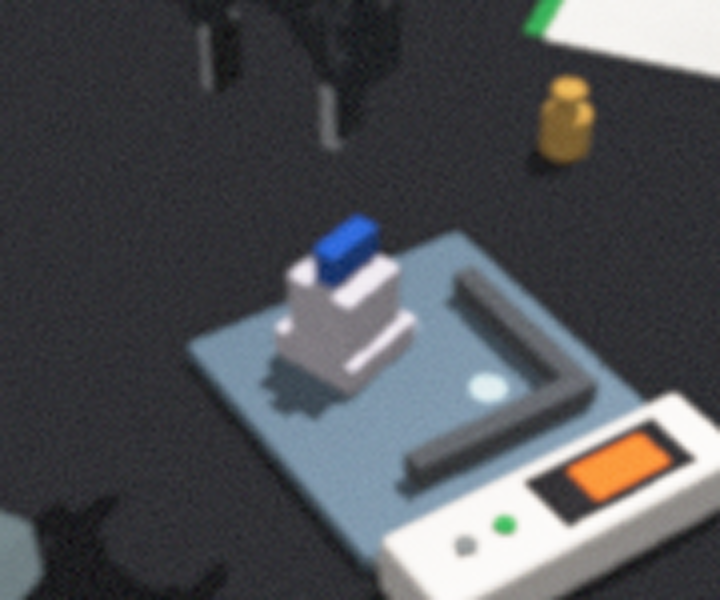

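```bash
python3 - <<'E'
from h import *
im,m=load('w7')
hsv=cv2.cvtColor(im,cv2.COLOR_RGB2HSV);H,S,V=[hsv[...,i].astype(int) for i in range(3)]
rect(m,(H>100)&(H<=125)&(S>120),0.096,'blue',(240,320,90,200))
print(hsv[112:126:2,276].tolist(),hsv[168:178:1,276].tolist())
rect(m,(S<60)&(V>170),0.072,'top',(230,330,112,175))
# foot at z .032
rect(m,(S<60)&(V>170),0.032,'foot',(230,330,90,200))
cv2.imwrite('pics/w7c.png',cv2.resize(im[95:215,230:325,::-1],None,fx=5,fy=5,interpolation=cv2.INTER_CUBIC))
# deck/fence lines
cv2.imwrite('pics/w7d.png',cv2.resize(im[0:230,290:450,::-1],None,fx=2.6,fy=2.6,interpolation=cv2.INTER_CUBIC))
rect(m,(V>200)&(S<60),0.012,'lens',(350,385,90,130))
E
```

```text
blue [276. 146.] [54. 20.] ctr [0.5023 0.0759] L [0.0146 0.0399] yaw long -90.03
[[170, 3, 251], [165, 4, 245], [162, 5, 236], [112, 94, 206], [110, 197, 234], [110, 197, 230], [109, 199, 229]] [[110, 200, 227], [110, 202, 226], [110, 200, 227], [110, 206, 220], [110, 197, 190], [110, 134, 126], [103, 60, 81], [102, 70, 84], [100, 70, 80], [100, 67, 84]]
top [279.5 143. ] [62. 99.] ctr [0.5051 0.0752] L [0.0786 0.05  ] yaw long -0.44
foot [279.5 138.5] [97. 99.] ctr [0.5055 0.0738] L [0.0884 0.0891] yaw long -87.76
lens [366.5 111. ] [24. 23.] ctr [0.5901 0.0992] L [0.0221 0.0224] yaw long -85.18
```

View pics/w7c.png

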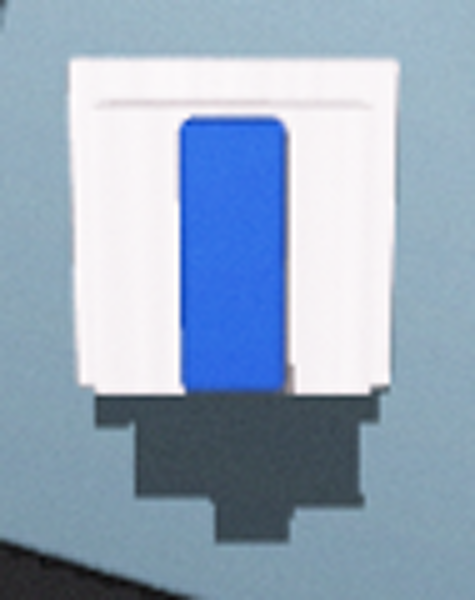

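View pics/w7d.png

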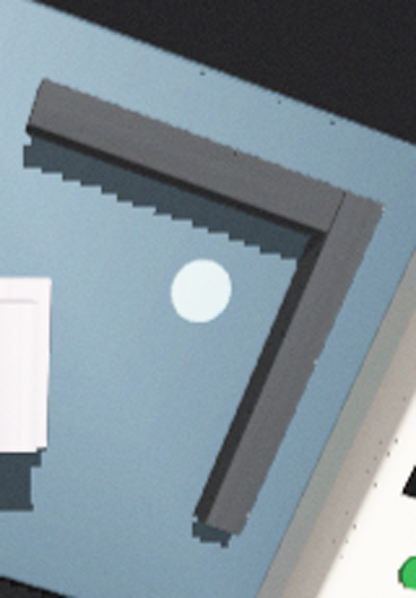

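```bash
python3 - <<'E'
from h import *
im,m=load('w7')
def L(n,a,z):
    w=cast(m,np.array(a)/2.6+[290,0]-.3,z)[:,:2];d=w[1]-w[0];print(n,w.round(4).tolist(),np.degrees(np.arctan2(d[1],d[0])).round(2),np.linalg.norm(d).round(4))
L('left top inner',[(28,130),(326,235)],.03)
L('far top inner',[(207,524),(326,235)],.03)
L('far outer top',[(244,533),(383,207)],.03)
L('left outer top',[(44,80),(344,191)],.03)
L('far base',[(193,518),(302,262)],.012)
# deck edges by line segments
for f in ('w5','w7','w6'):
    im,m=load(f);g=cv2.cvtColor(im,cv2.COLOR_RGB2GRAY)
    lsd=cv2.createLineSegmentDetector();l=lsd.detect(g)[0].reshape(-1,4)
    for s in l:
        if np.hypot(s[2]-s[0],s[3]-s[1])<90 or s[1]>270: continue
        for z in (.012,):
            w=cast(m,s.reshape(2,2),z)[:,:2];d=w[1]-w[0];print(f,s.round(0),w.round(3).tolist(),(np.degrees(np.arctan2(d[1],d[0]))%90).round(2))
delta((0.502,0.0755,0.11))
E
```

```text
left top inner [[0.5242, 0.1511], [0.6279, 0.1174]] -18.03 0.109
far top inner [[0.5945, 0.0135], [0.6279, 0.1174]] 72.2 0.1091
far outer top [[0.6091, 0.0098], [0.6464, 0.1263]] 72.22 0.1223
left outer top [[0.5293, 0.166], [0.6324, 0.1315]] -18.53 0.1087
far base [[0.5939, 0.0108], [0.6272, 0.1087]] 71.2 0.1034
w5 [481. 266. 543. 157.] [[0.681, 0.013], [0.713, 0.108]] 71.44
w5 [256.  22. 191. 262.] [[0.489, 0.205], [0.427, 0.019]] 71.39
w5 [506. 112. 257.  21.] [[0.677, 0.143], [0.49, 0.206]] 71.53
w5 [382. 267. 432. 160.] [[0.594, 0.013], [0.625, 0.107]] 71.42
w5 [314.  78. 476. 135.] [[0.531, 0.168], [0.657, 0.126]] 71.49
w5 [308.  99. 448. 148.] [[0.527, 0.153], [0.637, 0.116]] 71.37
w5 [440. 168. 388. 276.] [[0.633, 0.1], [0.601, 0.005]] 71.43
w5 [476. 138. 404. 281.] [[0.658, 0.124], [0.615, -0.001]] 71.29
w5 [412. 138. 309. 103.] [[0.608, 0.124], [0.527, 0.151]] 71.39
w5 [475. 178. 430. 266.] [[0.662, 0.092], [0.636, 0.014]] 71.45
w5 [515. 125. 447. 253.] [[0.685, 0.134], [0.649, 0.026]] 71.49
w7 [444. 189. 490.  95.] [[0.676, 0.021], [0.707, 0.113]] 71.43
w7 [530. 110. 481. 
[... 864 characters left out ...]
7]] 71.5
w6 [560. 219. 473. 359.] [[0.693, 0.076], [0.654, -0.04]] 71.59
w6 [319. 102. 492. 163.] [[0.527, 0.153], [0.64, 0.115]] 71.39
w6 [504. 143. 413. 314.] [[0.645, 0.128], [0.602, 0.001]] 71.38
w6 [527. 149. 433. 320.] [[0.661, 0.124], [0.617, -0.004]] 71.39
w6 [327. 188. 232. 188.] [[0.534, 0.099], [0.471, 0.1]] 89.32
w6 [326. 222. 233. 222.] [[0.534, 0.075], [0.471, 0.076]] 89.47
w6 [473. 159. 321. 106.] [[0.627, 0.118], [0.528, 0.151]] 71.43
w6 [558. 154. 498. 257.] [[0.681, 0.12], [0.657, 0.048]] 71.46
w6 [558. 128. 483. 259.] [[0.677, 0.137], [0.647, 0.046]] 71.46
t 8.32 pos [0.5006 0.0274 0.1979] yaw 89.47 tilt 0.06 F [-0.2  0.2 -0.5] open 0.82
delta [0.0481 0.0011 0.0879] roll 0
```

Stage yaw is -18.57° and the seat is at (0.590, 0.099). First a light push on the head with shut fingers, to prove the slide is home.

>>> play_rows(increments="0.02 0 0 0;0.048 0.001 0.02 0;0.048 0.001 0.06 0;0.048 0.001 0.085 0;0.048 0.001 0.09 0", gripper=0)

```text
time: 8.95
eef_pos: [0.4992, 0.0771, 0.1046]
tcp_rot: [0.709, 0.705, -0.003, -0.003]
contact_force: [0.4, -0.0, 0.7]
opening: 0.0
```

>>> play_rows(increments="0 0 0.005 0;0 0 0.008 0;0 0 0.011 0;0 0 0.011 0")

```text
time: 9.45
eef_pos: [0.5025, 0.0763, 0.0981]
tcp_rot: [0.71, 0.705, 0.0, 0.0]
contact_force: [-0.6, -0.1, 0.1]
opening: 0.002
```

```bash
python3 - <<'E'
from h import *
delta((0.502,0.0755,0.096))
E
```

```text
t 9.45 pos [0.5025 0.0763 0.0981] yaw 89.59 tilt 0.03 F [-0.6 -0.1  0.1] open 0.002
delta [-0.0008 -0.0005  0.0021] roll 0
```

>>> play_rows(increments="0 0 0.0015 0;0 0 0.003 0;0 0 0.0045 0;0 0 0.0045 0")

```text
time: 9.95
eef_pos: [0.5032, 0.0764, 0.0961]
tcp_rot: [0.709, 0.705, 0.0, 0.0]
contact_force: [-4.7, -0.4, 12.5]
opening: -0.001
```

Contact at 0.096 m, exactly the height of a home slide's head top. Backing off to look at the carrier, then I'll grip its neck.

>>> play_rows(increments="0 0 -0.03 0;0 0 -0.07 0;-0.02 0 -0.1 0;-0.045 0 -0.105 0;-0.045 0 -0.105 0")

```text
time: 10.58
eef_pos: [0.5025, 0.0304, 0.1992]
tcp_rot: [0.71, 0.704, 0.001, 0.001]
contact_force: [-0.0, 0.9, 0.2]
opening: 0.002
```

>>> play_rows(increments="0 0 0 0;0 0 0 0", gripper=0.08)

```text
time: 10.82
eef_pos: [0.5015, 0.032, 0.1975]
tcp_rot: [0.709, 0.705, -0.0, -0.001]
contact_force: [0.1, 0.3, -0.8]
opening: 0.421
```

```bash
python3 - <<'E'
from h import *
s1,_,_=tool()
im,m=shot('wrist','w8')
hsv=cv2.cvtColor(im,cv2.COLOR_RGB2HSV);H,S,V=[hsv[...,i].astype(int) for i in range(3)]
rect(m,(H>100)&(H<=125)&(S>120),0.096,'blue',(240,320,80,200))
g=cv2.cvtColor(im,cv2.COLOR_RGB2GRAY);l=cv2.createLineSegmentDetector().detect(g)[0].reshape(-1,4)
for s in l:
    if np.hypot(s[2]-s[0],s[3]-s[1])<35 or s[1]>200 or min(s[0],s[2])<235 or max(s[0],s[2])>325: continue
    for z in (.032,.072,.096):
        w=cast(m,s.reshape(2,2),z)[:,:2];d=w[1]-w[0];print(s.round(0),z,w.round(4).tolist(),np.linalg.norm(d).round(4),(np.degrees(np.arctan2(d[1],d[0]))%90).round(2))
delta((0.502,0.0755,0.2))
cv2.imwrite('pics/w8c.png',cv2.resize(im[85:205,220:345,::-1],None,fx=5,fy=5,interpolation=cv2.INTER_CUBIC))
E
```

```text
blue [279.  152.5] [55. 20.] ctr [0.5024 0.0764] L [0.0144 0.0404] yaw long -89.8
[268. 178. 268. 127.] 0.032 [[0.4919, 0.0441], [0.4922, 0.0916]] 0.0475 89.7
[268. 178. 268. 127.] 0.072 [[0.4933, 0.0526], [0.4935, 0.0939]] 0.0414 89.7
[268. 178. 268. 127.] 0.096 [[0.4941, 0.0577], [0.4943, 0.0954]] 0.0377 89.7
[290. 129. 290. 178.] 0.032 [[0.5128, 0.0892], [0.5126, 0.0439]] 0.0453 89.77
[290. 129. 290. 178.] 0.072 [[0.5115, 0.0919], [0.5113, 0.0525]] 0.0394 89.77
[290. 129. 290. 178.] 0.096 [[0.5107, 0.0935], [0.5105, 0.0576]] 0.0359 89.77
[310. 176. 312. 113.] 0.032 [[0.5319, 0.0463], [0.5323, 0.1033]] 0.0571 89.55
[310. 176. 312. 113.] 0.072 [[0.5281, 0.0545], [0.5285, 0.1042]] 0.0497 89.55
[310. 176. 312. 113.] 0.096 [[0.5258, 0.0595], [0.5261, 0.1047]] 0.0453 89.55
[246. 113. 247. 176.] 0.032 [[0.4727, 0.1037], [0.472, 0.0466]] 0.0571 89.32
[246. 113. 247. 176.] 0.072 [[0.4766, 0.1045], [0.476, 0.0548]] 0.0497 89.32
[246. 113. 247. 176.] 0.096 [[0.4789, 0.105], [0.4783, 0.0597]] 0.0453 89.32
[311. 112. 247. 112.] 0.032 [[0.531, 0.1043], [0.4738, 0.1048]] 0.0573 89.53
[311. 112. 247. 112.] 0.072 [[0.5273, 0.1051], [0.4775, 0.1055]] 0.0499 89.53
[311. 112. 247. 112.] 0.096 [[0.5251, 0.1055], [0.4797, 0.1059]] 0.0454 89.53
[253. 120. 304. 120.] 0.032 [[0.4792, 0.0977], [0.5255, 0.0973]] 0.0464 89.52
[253. 120. 304. 120.] 0.072 [[0.4822, 0.0993], [0.5226, 0.099]] 0.0404 89.52
[253. 120. 304. 120.] 0.096 [[0.484, 0.1003], [0.5208, 0.0999]] 0.0368 89.52
[306. 123. 252. 122.] 0.032 [[0.5267, 0.0951], [0.478, 0.0956]] 0.0487 89.39
[306. 123. 252. 122.] 0.072 [[0.5236, 0.097], [0.4812, 0.0975]] 0.0424 89.39
[306. 123. 252. 122.] 0.096 [[0.5217, 0.0982], [0.4831, 0.0986]] 0.0386 89.39
t 10.88 pos [0.5016 0.032  0.1976] yaw 89.64 tilt 0.08 F [-0.   0.4  0.2] open 0.505
delta [ 0.0435  0.0001 -0.0024] roll 0
```

View pics/w8c.png

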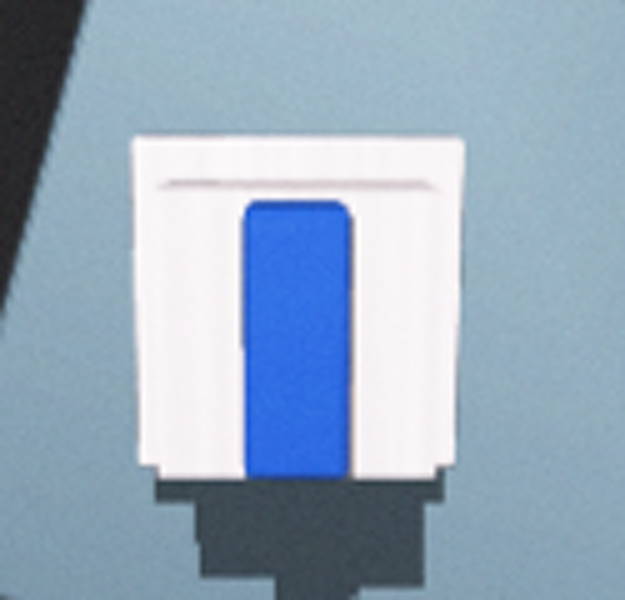

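>>> play_rows(increments="0.042 0.0005 0.01 0;0.042 0.0005 0.05 0;0.042 0.0005 0.1 0;0.042 0.0005 0.14 0;0.042 0.0005 0.16 0")

```text
time: 11.5
eef_pos: [0.5006, 0.074, 0.0352]
tcp_rot: [0.709, 0.705, -0.002, -0.002]
contact_force: [0.4, 0.0, 0.0]
opening: 0.94
```

>>> play_rows(increments="0 0 0 0;0 0 0 0;0 0 0 0")

```text
time: 11.88
eef_pos: [0.504, 0.0735, 0.0398]
tcp_rot: [0.709, 0.705, 0.001, 0.001]
contact_force: [0.3, 0.6, 0.4]
opening: 0.937
```

```bash
python3 - <<'E'
from h import *
delta((0.5022,0.0738,0.037),89.5)
shot('wrist','w9')
im,m=shot('scene','s9');cv2.imwrite('pics/s9c.png',cv2.resize(im[120:270,180:360,::-1],None,fx=4,fy=4,interpolation=cv2.INTER_CUBIC))
E
```

```text
t 11.88 pos [0.504  0.0735 0.0398] yaw 89.61 tilt 0.17 F [0.3 0.6 0.4] open 0.937
delta [ 0.0003 -0.0018  0.0028] roll 0.002
```

View pics/w9.png

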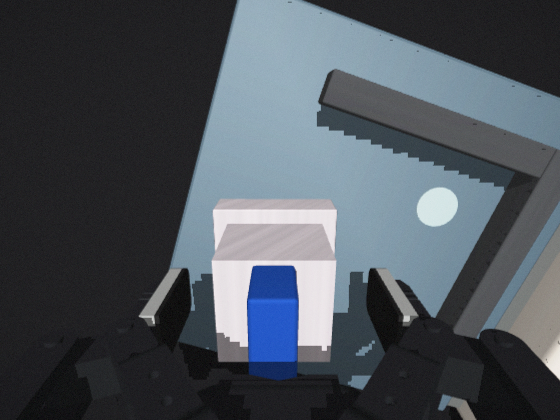

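View pics/s9c.png

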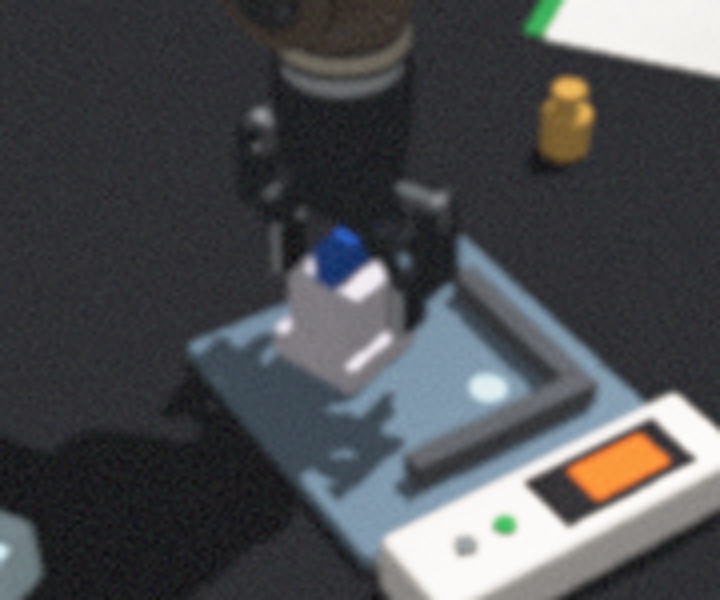

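The fingers straddle the neck, with pads at about (168,295) and (390,295) and the neck between. Closing.

>>> play_rows(increments="0 0 0 0;0 0 0 0;0 0 0 0;0 0 0 0;0 0 0 0", gripper=0.03, newtons=70)

```text
time: 12.6
eef_pos: [0.5032, 0.0733, 0.0389]
tcp_rot: [0.71, 0.705, 0.0, 0.0]
contact_force: [0.3, -0.2, 4.3]
opening: 0.524
```

```bash
python3 - <<'E'
from h import *
delta((0.5022,0.0738,0.037),89.5)
print(ctrl.get_state()['wrist_torque'])
im,m=shot('wrist','w10')
im,m=shot('scene','s10');cv2.imwrite('pics/s10c.png',cv2.resize(im[120:270,180:360,::-1],None,fx=4,fy=4,interpolation=cv2.INTER_CUBIC))
E
```

```text
t 12.6 pos [0.5032 0.0733 0.0389] yaw 89.6 tilt 0.04 F [ 0.3 -0.2  4.3] open 0.524
delta [ 0.0005 -0.0011  0.0019] roll 0.0017
[-0.05356842  0.25785476  0.0115516 ]
```

View pics/w10.png

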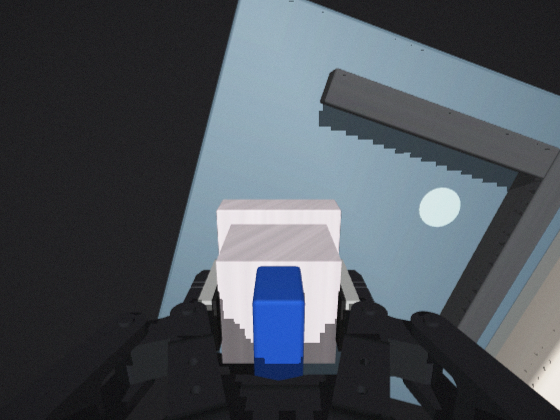

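Neck gripped at 45 mm, with light contact on the deck. Sliding and turning to about 8 mm short of both fences.

>>> play_rows(increments="0.002 0.01 0 0.06;0.006 0.025 0 0.13;0.01 0.043 0 0.2;0.015 0.06 0 0.26;0.02 0.0775 0 0.317")

```text
time: 13.32
eef_pos: [0.5782, 0.0927, 0.0391]
tcp_rot: [0.812, 0.583, -0.004, -0.002]
contact_force: [-10.3, -2.8, 15.4]
opening: 0.53
```

>>> play_rows(increments="0 0 0 0;0 0 0 0")

```text
time: 13.58
eef_pos: [0.5818, 0.0931, 0.039]
tcp_rot: [0.812, 0.584, 0.002, 0.001]
contact_force: [3.6, 2.0, 3.2]
opening: 0.529
```

```bash
python3 - <<'E'
from h import *
delta((0.59,0.099,0.037),71.43)
print(ctrl.get_state()['wrist_torque'])
im,m=shot('wrist','w11')
g=cv2.cvtColor(im,cv2.COLOR_RGB2GRAY);l=cv2.createLineSegmentDetector().detect(g)[0].reshape(-1,4)
for s in l:
    if np.hypot(s[2]-s[0],s[3]-s[1])<70 or s[1]>300: continue
    w=cast(m,s.reshape(2,2),.03)[:,:2];d=w[1]-w[0];print(s.round(0),w.round(4).tolist(),np.linalg.norm(d).round(4),(np.degrees(np.arctan2(d[1],d[0]))%90).round(2))
E
```

```text
t 13.57 pos [0.5818 0.0931 0.039 ] yaw 71.44 tilt 0.24 F [3.6 2.  3.2] open 0.529
delta [0.0082 0.0059 0.002 ] roll 0.0001
[ 0.32452369 -0.52963325 -0.06847922]
[558. 106. 449. 106.] [[0.7242, 0.1275], [0.6785, 0.1428]] 0.0482 71.48
[510. 201. 489. 297.] [[0.6989, 0.0899], [0.6819, 0.0394]] 0.0533 71.42
[427. 106.  29. 106.] [[0.6691, 0.1459], [0.5028, 0.2018]] 0.1754 71.42
[ 27. 109.  79. 343.] [[0.5012, 0.201], [0.4618, 0.0832]] 0.1242 71.49
[484. 109. 447. 318.] [[0.6927, 0.1365], [0.6584, 0.0339]] 0.1081 71.48
[338. 209. 219. 209.] [[0.6191, 0.1123], [0.5645, 0.1307]] 0.0576 71.37
[127. 157. 377. 157.] [[0.5333, 0.1677], [0.6428, 0.1311]] 0.1155 71.5
[232. 223. 324. 223.] [[0.5676, 0.122], [0.6107, 0.1075]] 0.0455 71.38
[339. 261. 218. 261.] [[0.6123, 0.0855], [0.5537, 0.1053]] 0.0619 71.33
[356. 164. 349. 268.] [[0.633, 0.1308], [0.6157, 0.0799]] 0.0537 71.2
[388. 166. 375. 297.] [[0.6467, 0.1255], [0.6244, 0.0591]] 0.07 71.43
[356. 163. 126. 163.] [[0.6329, 0.1317], [0.5316, 0.1657]] 0.1068 71.43
[142. 193. 283. 193.] [[0.5325, 0.1503], [0.5964, 0.1288]] 0.0674 71.42
[430. 118. 406. 299.] [[0.6692, 0.1404], [0.6398, 0.0523]] 0.0929 71.5
[404. 294. 427. 121.] [[0.6395, 0.0557], [0.6678, 0.1398]] 0.0888 71.4
```

View pics/w11.png

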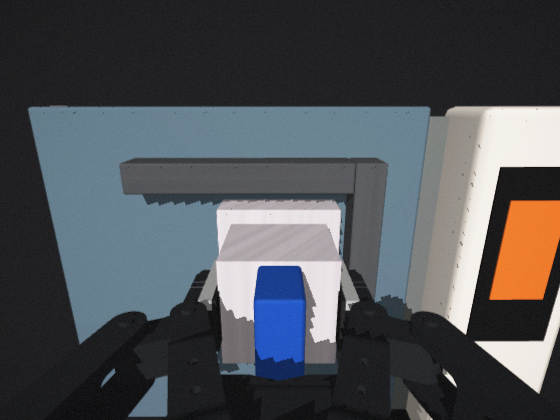

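Carrier is square to the fences (71.4° both), with about 7 mm to the far fence and 8.4 mm to the left one. The tool's x and y axes now run along the stage's y and x. Closing in.

>>> play_rows(increments="0.002 0.002 0 0;0.004 0.004 0 0;0.006 0.006 0 0;0.008 0.007 0 0;0.009 0.008 0 0")

```text
time: 14.25
eef_pos: [0.5876, 0.0967, 0.0392]
tcp_rot: [0.811, 0.585, -0.005, -0.001]
contact_force: [-11.2, -6.9, 16.6]
opening: 0.531
```

```bash
cat >> h.py <<'E'
def frep():
    s,M,y=tool(); F=s['contact_force']; print('F tool-x(stage y),tool-y(stage x),z up',round(M[:,0]@F,1),round(M[:,1]@F,1),round(F[2],1),'torque tool',(M.T@s['wrist_torque']).round(2))
E
python3 - <<'E'
from h import *
delta((0.59,0.099,0.037),71.43);frep()
E
```

```text
t 14.25 pos [0.5876 0.0967 0.0392] yaw 71.55 tilt 0.64 F [-11.2  -6.9  16.6] open 0.531
delta [0.0029 0.0016 0.0021] roll 0.0021
F tool-x(stage y),tool-y(stage x),z up -10.3 -8.6 16.6 torque tool [ 1.23 -1.44  0.07]
```

>>> play_rows(increments="0 0 0 0;0 0 0 0")

```text
time: 14.5
eef_pos: [0.5877, 0.0969, 0.0391]
tcp_rot: [0.811, 0.585, -0.005, -0.001]
contact_force: [-10.7, -5.0, 15.3]
opening: 0.531
```

```bash
python3 - <<'E'
from h import *
delta((0.59,0.099,0.037),71.43);frep()
im,m=shot('wrist','w12')
cv2.imwrite('pics/w12c.png',cv2.resize(im[140:280,190:410,::-1],None,fx=3.6,fy=3.6,interpolation=cv2.INTER_CUBIC))
g=cv2.cvtColor(im,cv2.COLOR_RGB2GRAY);l=cv2.createLineSegmentDetector().detect(g)[0].reshape(-1,4)
for s in l:
    if np.hypot(s[2]-s[0],s[3]-s[1])<45 or s[1]>300: continue
    w=cast(m,s.reshape(2,2),.031)[:,:2];d=w[1]-w[0];c=w.mean(0)-[.59,.099];print(s.round(0),'stage',np.round([c@[.948,-.318],c@[.318,.948]],4),(np.degrees(np.arctan2(d[1],d[0]))%90).round(2))
E
```

```text
t 14.5 pos [0.5877 0.0969 0.0391] yaw 71.54 tilt 0.59 F [-10.7  -5.   15.3] open 0.531
delta [0.0028 0.0015 0.0021] roll 0.0019
F tool-x(stage y),tool-y(stage x),z up -8.3 -8.7 15.3 torque tool [ 1.08 -1.35  0.06]
[559. 262. 533. 350.] stage [ 0.1401 -0.027 ] 71.52
[489. 180. 558. 180.] stage [0.1127 0.0424] 71.4
[219. 292. 221. 339.] stage [-0.0327 -0.0331] 71.13
[558. 118. 444. 117.] stage [0.0964 0.0704] 70.88
[558. 213. 501. 213.] stage [0.1191 0.0262] 71.52
[500. 213. 479. 309.] stage [ 0.1049 -0.0007] 71.43
[216. 212. 218. 258.] stage [-0.0318  0.0138] 70.61
[337. 207. 219. 207.] stage [-0.0016  0.0287] 71.56
[343. 261. 217. 261.] stage [-0.0006  0.0001] 71.96
[ 23. 119.  75. 345.] stage [-0.1152  0.0082] 71.49
[421. 117.  26. 116.] stage [-0.0263  0.0706] 71.49
[473. 123. 439. 313.] stage [0.0845 0.0188] 71.46
[126. 167. 368. 167.] stage [-0.0162  0.048 ] 71.49
[231. 224. 324. 224.] stage [-0.0019  0.0202] 71.75
[347. 177. 341. 257.] stage [0.0304 0.023 ] 71.21
[378. 177. 370. 266.] stage [0.045  0.0206] 71.42
[343. 174. 117. 174.] stage [-0.0242  0.0448] 71.58
[138. 203. 218. 203.] stage [-0.0496  0.0304] 71.42
[433. 178. 426. 229.] stage [0.0707 0.0303] 71.95
```

View pics/w12c.png

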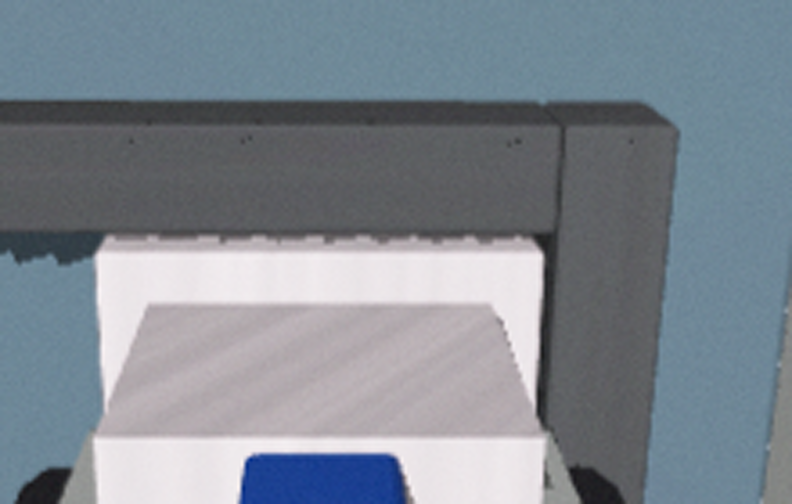

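The left gap is about 1 mm or less and the far gap about 1.4 mm. Drag has tipped the tool about 0.5°, so I'll ease the downward load a little while pushing on.

>>> play_rows(increments="0 0 -0.001 0;0.001 0.001 -0.0015 0;0.002 0.002 -0.0015 0;0.003 0.0035 -0.0015 0;0.003 0.0035 -0.0015 0")

```text
time: 15.18
eef_pos: [0.5896, 0.0981, 0.0393]
tcp_rot: [0.811, 0.585, -0.008, -0.003]
contact_force: [-14.1, -8.0, 15.6]
opening: 0.53
```

```bash
cat >> h.py <<'E'
def look(f):
    delta((0.59,0.099,0.037),71.43);frep();s,M,y=tool();print('zaxis lean stage x,y deg',np.degrees([-M[:2,2]@[.948,-.318],-M[:2,2]@[.318,.948]]).round(2))
    im,m=shot('wrist',f)
    cv2.imwrite('pics/'+f+'c.png',cv2.resize(im[140:280,190:410,::-1],None,fx=3.6,fy=3.6,interpolation=cv2.INTER_CUBIC))
    shot('scene','s'+f)
E
python3 - <<'E'
from h import *
look('w13')
E
```

```text
t 15.18 pos [0.5896 0.0981 0.0393] yaw 71.58 tilt 0.97 F [-14.1  -8.   15.6] open 0.53
delta [0.001  0.0002 0.0023] roll 0.0027
F tool-x(stage y),tool-y(stage x),z up -12.1 -11.0 15.6 torque tool [ 1.59 -1.74 -0.02]
zaxis lean stage x,y deg [0.79 0.58]
```

View pics/w13c.png

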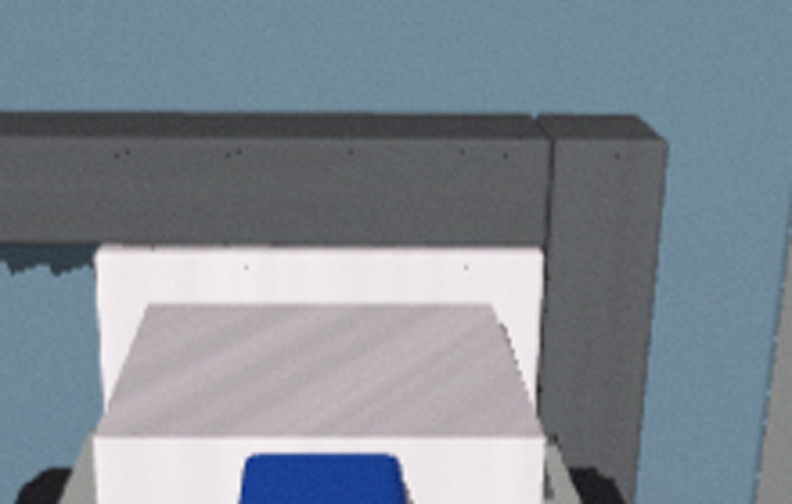

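Left looks in contact and the far fence nearly so. I push a little more along stage x to see whether it still travels.

>>> play_rows(increments="0 0.001 0 0;0 0.002 0 0;0 0.002 0 0")

```text
time: 15.65
eef_pos: [0.5897, 0.098, 0.0394]
tcp_rot: [0.811, 0.585, -0.01, -0.004]
contact_force: [-18.7, -6.4, 19.7]
opening: 0.526
```

```bash
python3 - <<'E'
from h import *
look('w14')
for f in ('w13','w14'):
    im,m=load(f)
    g=cv2.cvtColor(im,cv2.COLOR_RGB2GRAY);l=cv2.createLineSegmentDetector().detect(g)[0].reshape(-1,4)
    for s in l:
        if np.hypot(s[2]-s[0],s[3]-s[1])<25 or s[1]>300 or not 140<s[1]<270 or not 210<s[0]<370: continue
        print(f,s.round(1))
E
```

```text
t 15.65 pos [0.5897 0.098  0.0394] yaw 71.59 tilt 1.23 F [-18.7  -6.4  19.7] open 0.526
delta [0.001  0.     0.0024] roll 0.0029
F tool-x(stage y),tool-y(stage x),z up -12.2 -16.1 19.7 torque tool [ 2.55 -1.74 -0.11]
zaxis lean stage x,y deg [1.07 0.62]
w13 [215.5 261.8 222.2 345.6]
w13 [259.4 265.5 298.1 265.5]
w13 [337.8 254.4 340.2 210.6]
w13 [300.6 267.9 306.  293. ]
w13 [215.8 208.1 217.9 258.1]
w13 [338.1 208.6 218.1 208.4]
w13 [339.4 260.8 216.9 260.8]
w13 [219.6 251.5 230.4 223.5]
w13 [230.6 223.6 324.4 223.5]
w13 [340.6 177.9 115.6 177. ]
w13 [344.1 179.4 342.4 210.6]
w13 [339.9 206.8 341.6 179.4]
w14 [259.4 265.5 298.1 265.6]
w14 [300.9 268.1 306.8 320.6]
w14 [338.  258.1 339.9 210.6]
w14 [215.7 206.9 217.9 258.1]
w14 [338.1 208.6 218.1 208.2]
w14 [219.5 251.4 229.8 224.5]
w14 [338.1 260.8 216.9 260.8]
w14 [231.9 223.6 324.4 223.6]
w14 [340.6 177.9 115.6 176.7]
w14 [344.  179.4 342.2 209.3]
w14 [339.5 205.6 341.5 179.3]
```

View pics/w14c.png

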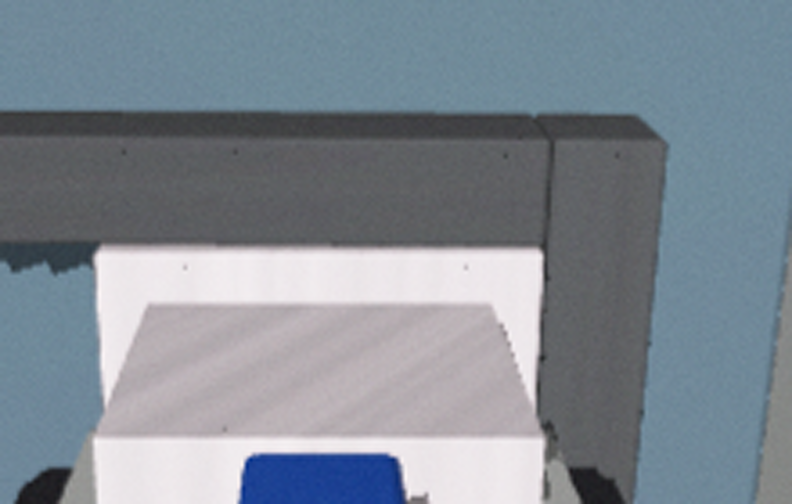

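The force rose with no travel, so the far fence is in contact. But the arm's compliance leans the tool about 1° under this push. I'll check whether the carrier leans with it, using the carrier's edges in the wrist pictures before and after loading.

```bash
python3 - <<'E'
from h import *
for f in ('w10','w11','w12','w14'):
    im,m=load(f)
    g=cv2.cvtColor(im,cv2.COLOR_RGB2GRAY);l=cv2.createLineSegmentDetector().detect(g)[0].reshape(-1,4)
    for s in l:
        if np.hypot(s[2]-s[0],s[3]-s[1])<40 or not 200<s[1]<275 or not 210<s[0]<345: continue
        print(f,s.round(1))
a,_=load('sw14'); b,_=load('s10')
cv2.imwrite('pics/sw14c.png',cv2.resize(a[130:250,210:350,::-1],None,fx=5,fy=5,interpolation=cv2.INTER_CUBIC))
E
```

```text
w10 [215.2 271.7 221.8 312.3]
w10 [216.1 210.6 218.1 258.1]
w10 [338.  258.1 340.  210.6]
w10 [338.1 209.2 218.1 209.2]
w10 [339.4 260.7 218.1 260.7]
w10 [231.9 223.6 324.4 223.6]
w11 [339.4 258.  342.8 205.4]
w11 [215.8 210.5 218.1 254.4]
w11 [338.1 209.3 219.4 209.2]
w11 [231.9 223.3 324.4 223.3]
w11 [339.4 260.7 218.1 260.7]
w12 [338.  254.4 340.4 210.5]
w12 [216.  211.9 218.1 258.1]
w12 [336.9 207.3 219.4 207. ]
w12 [343.1 260.6 216.9 261. ]
w12 [230.6 223.6 324.4 223.5]
w14 [300.9 268.1 306.8 320.6]
w14 [338.  258.1 339.9 210.6]
w14 [215.7 206.9 217.9 258.1]
w14 [338.1 208.6 218.1 208.2]
w14 [338.1 260.8 216.9 260.8]
w14 [231.9 223.6 324.4 223.6]
```

View pics/sw14c.png

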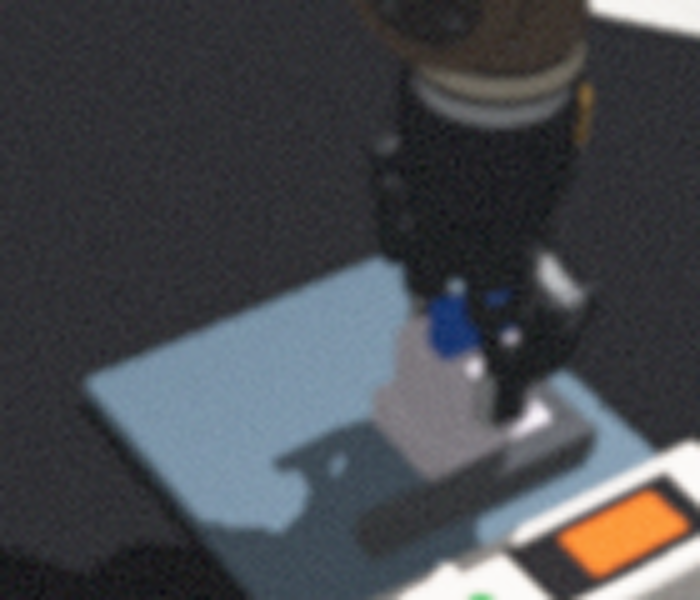

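The carrier's edges haven't moved relative to the tool, so it does lean with the tool by about 1°. I'll ease the push, loosen the grip so it settles flat against the fences, then re-clamp.

>>> play_rows(increments="-0.001 -0.0015 0 0;-0.002 -0.003 0 0;-0.0025 -0.0045 0 0;-0.0025 -0.0045 0 0")

```text
time: 16.25
eef_pos: [0.5893, 0.098, 0.039]
tcp_rot: [0.812, 0.584, -0.003, -0.001]
contact_force: [-4.4, -3.1, 6.1]
opening: 0.526
```

```bash
python3 - <<'E'
from h import *
look('w15')
E
```

```text
t 16.25 pos [0.5893 0.098  0.039 ] yaw 71.49 tilt 0.39 F [-4.4 -3.1  6.1] open 0.526
delta [0.0011 0.0004 0.002 ] roll 0.001
F tool-x(stage y),tool-y(stage x),z up -4.4 -3.2 6.1 torque tool [ 0.44 -0.49  0.05]
zaxis lean stage x,y deg [0.32 0.22]
```

>>> play_rows(increments="0 0 0 0;0 0 0 0;0 0 0 0", gripper=0.06)

```text
time: 16.73
eef_pos: [0.5915, 0.099, 0.0392]
tcp_rot: [0.812, 0.584, -0.0, -0.0]
contact_force: [-0.8, -0.1, -0.8]
opening: 0.7
```

```bash
python3 - <<'E'
from h import *
look('w16')
im,m=load('w16')
g=cv2.cvtColor(im,cv2.COLOR_RGB2GRAY);l=cv2.createLineSegmentDetector().detect(g)[0].reshape(-1,4)
for s in l:
    if np.hypot(s[2]-s[0],s[3]-s[1])<30 or not 140<s[1]<275 or not 210<s[0]<385: continue
    print(s.round(1))
E
```

```text
t 16.73 pos [0.5915 0.099  0.0392] yaw 71.44 tilt 0.06 F [-0.8 -0.1 -0.8] open 0.7
delta [-0.0005 -0.0014  0.0022] roll 0.0002
F tool-x(stage y),tool-y(stage x),z up -0.4 -0.7 -0.8 torque tool [-0.03  0.01 -0.  ]
zaxis lean stage x,y deg [0.06 0.02]
[210.5 265.5 216.8 353.2]
[255.6 269.6 293.1 269.2]
[333.6 260.7 336.1 214.3]
[212.  210.6 214.6 254.4]
[334.4 211.5 215.6 211.5]
[348.7 261.6 366.3 300.3]
[333.1 264.4 214.4 264.4]
[228.1 226.8 320.6 226.8]
[369.2 200.6 363.6 265.6]
[338.1 181.  110.6 180.9]
[339.9 181.9 338.3 213.1]
```

View pics/w16c.png

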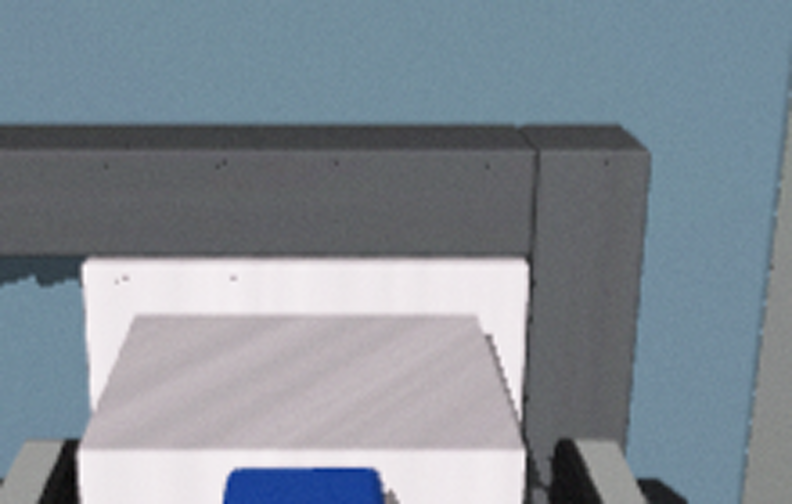

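Released, the carrier stands flat and square against both fences, with no shadow gap at either edge. I re-centre on the neck and re-clamp.

>>> play_rows(increments="0 -0.0013 0 0;0 -0.0013 0 0;0 -0.0013 0 0")

```text
time: 17.2
eef_pos: [0.5908, 0.0994, 0.0399]
tcp_rot: [0.812, 0.584, 0.0, 0.0]
contact_force: [0.8, -0.3, -0.3]
opening: 0.699
```

>>> play_rows(increments="0 0 0 0;0 0 0 0;0 0 0 0;0 0 0 0", gripper=0.03, newtons=45)

```text
time: 17.7
eef_pos: [0.5902, 0.0996, 0.04]
tcp_rot: [0.812, 0.584, -0.001, -0.001]
contact_force: [-5.2, 0.4, 5.7]
opening: 0.533
```

```bash
python3 - <<'E'
from h import *
look('w17')
E
```

```text
t 17.7 pos [0.5902 0.0996 0.04  ] yaw 71.44 tilt 0.09 F [-5.2  0.4  5.7] open 0.533
delta [-0.0006 -0.      0.003 ] roll 0.0001
F tool-x(stage y),tool-y(stage x),z up -1.2 -5.1 5.7 torque tool [ 0.78 -0.08  0.04]
zaxis lean stage x,y deg [0.09 0.01]
```

>>> play_rows(increments="0.0015 0.001 0 0;0.0025 0.002 0 0;0.0035 0.003 0 0;0.0035 0.003 0 0;0.0035 0.003 0 0")

```text
time: 18.42
eef_pos: [0.5905, 0.0997, 0.0402]
tcp_rot: [0.812, 0.584, -0.006, -0.002]
contact_force: [-18.1, -7.1, 17.0]
opening: 0.533
```

```bash
python3 - <<'E'
from h import *
look('w18')
E
```

```text
t 18.43 pos [0.5905 0.0997 0.0402] yaw 71.47 tilt 0.77 F [-18.1  -7.1  17. ] open 0.533
delta [-0.0008 -0.0002  0.0033] roll 0.0007
F tool-x(stage y),tool-y(stage x),z up -12.6 -15.1 17.0 torque tool [ 1.95 -1.71  0.19]
zaxis lean stage x,y deg [0.62 0.46]
```

Firmly on both fences (12.6 N and 15 N, no travel). I ease back slightly and press down to keep it flat.

>>> play_rows(increments="-0.0005 -0.001 0 0;-0.001 -0.002 0.001 0;-0.001 -0.002 0.0025 0;-0.001 -0.002 0.0025 0;-0.001 -0.002 0.0025 0")

```text
time: 19.15
eef_pos: [0.5904, 0.0997, 0.0401]
tcp_rot: [0.812, 0.584, -0.004, -0.001]
contact_force: [-17.1, -6.9, 21.8]
opening: 0.53
```

```bash
python3 - <<'E'
from h import *
look('w19')
E
```

```text
t 19.15 pos [0.5904 0.0997 0.0401] yaw 71.48 tilt 0.51 F [-17.1  -6.9  21.8] open 0.53
delta [-0.0007 -0.0001  0.0031] roll 0.0008
F tool-x(stage y),tool-y(stage x),z up -12.1 -14.1 21.8 torque tool [ 2.09 -1.55  0.16]
zaxis lean stage x,y deg [0.38 0.34]
```

View pics/w19c.png

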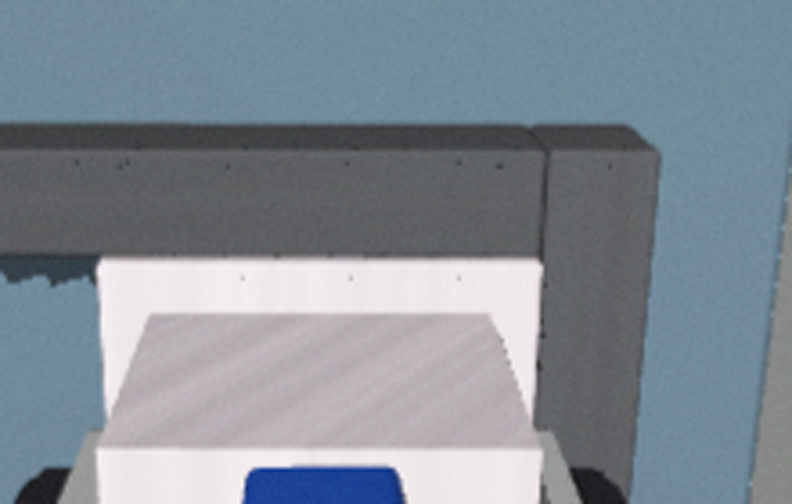

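>>> play_rows(increments="-0.0003 -0.0005 0.001 0;-0.0005 -0.001 0.0025 0;-0.0005 -0.001 0.0025 0;-0.0005 -0.001 0.0025 0")

```text
time: 19.75
eef_pos: [0.5904, 0.0997, 0.0401]
tcp_rot: [0.812, 0.584, -0.004, -0.001]
contact_force: [-19.6, -6.4, 31.3]
opening: 0.531
```

```bash
python3 - <<'E'
from h import *
look('w20')
im,m=load('sw20');cv2.imwrite('pics/sw20v.png',im[:,:,::-1])
shot('top','t20')
im,m=load('w20');g=cv2.cvtColor(im,cv2.COLOR_RGB2GRAY);l=cv2.createLineSegmentDetector().detect(g)[0].reshape(-1,4)
for s in l:
    if np.hypot(s[2]-s[0],s[3]-s[1])<60 or not 140<s[1]<275 or not 210<s[0]<385: continue
    print(s.round(1))
E
```

```text
t 19.75 pos [0.5904 0.0997 0.0401] yaw 71.48 tilt 0.42 F [-19.6  -6.4  31.3] open 0.531
delta [-0.0007 -0.0002  0.0031] roll 0.0009
F tool-x(stage y),tool-y(stage x),z up -12.4 -16.7 31.3 torque tool [ 2.54 -1.75  0.15]
zaxis lean stage x,y deg [0.3 0.3]
[336.9 211.5 219.4 211.3]
[338.1 264.2 218.1 264.2]
[231.9 226.6 324.4 226.6]
[373.4 181.9 364.7 278. ]
[340.6 181.2 114.4 180.9]
```

View pics/sw20v.png

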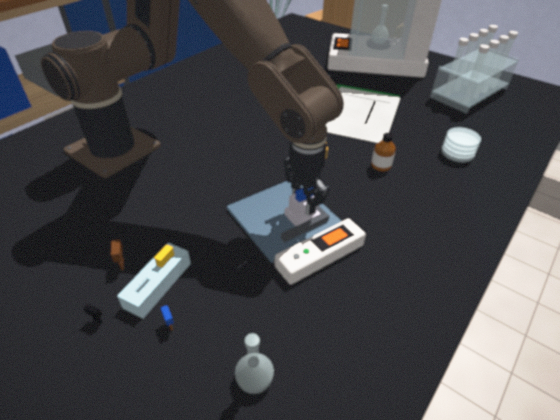

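View pics/w20.png

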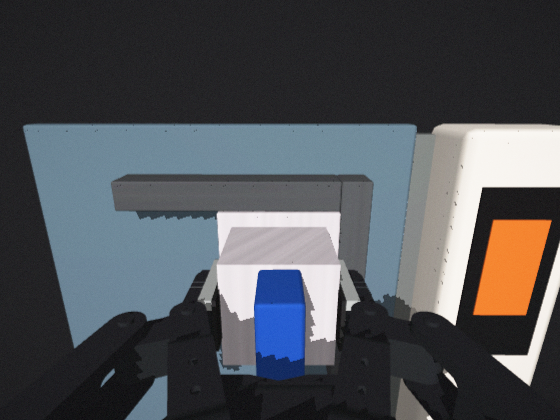

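View pics/t20.png

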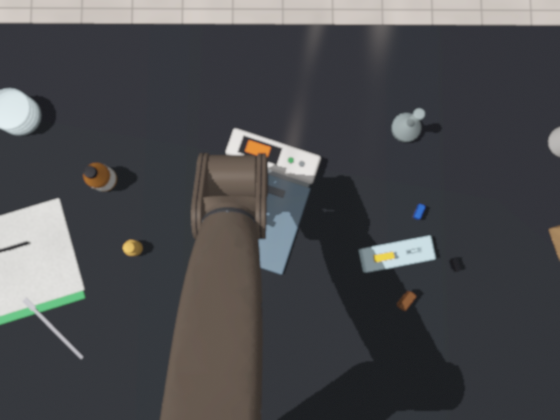

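Everything else stands where it was. I trim a little: slightly less down-load and a bit more toward the left fence. Then hold and check it stays steady.

>>> play_rows(increments="0 0 -0.001 0;0.001 0.0003 -0.0015 0;0.001 0.0003 -0.0015 0;0.001 0.0003 -0.0015 0;0.001 0.0003 -0.0015 0")

```text
time: 20.52
eef_pos: [0.5904, 0.0997, 0.0401]
tcp_rot: [0.812, 0.584, -0.004, -0.0]
contact_force: [-18.8, -8.7, 25.8]
opening: 0.532
```

>>> play_rows(increments="0 0 0 0;0 0 0 0;0 0 0 0;0 0 0 0;0 0 0 0")

```text
time: 21.15
eef_pos: [0.5904, 0.0997, 0.0401]
tcp_rot: [0.812, 0.584, -0.004, -0.0]
contact_force: [-18.0, -8.7, 25.3]
opening: 0.533
```

```bash
python3 - <<'E'
from h import *
look('w21')
E
```

```text
t 21.15 pos [0.5904 0.0997 0.0401] yaw 71.49 tilt 0.51 F [-18.   -8.7  25.3] open 0.533
delta [-0.0008 -0.0001  0.0031] roll 0.001
F tool-x(stage y),tool-y(stage x),z up -14.1 -14.5 25.3 torque tool [ 2.14 -1.94  0.14]
zaxis lean stage x,y deg [0.32 0.4 ]
```

View pics/w21c.png

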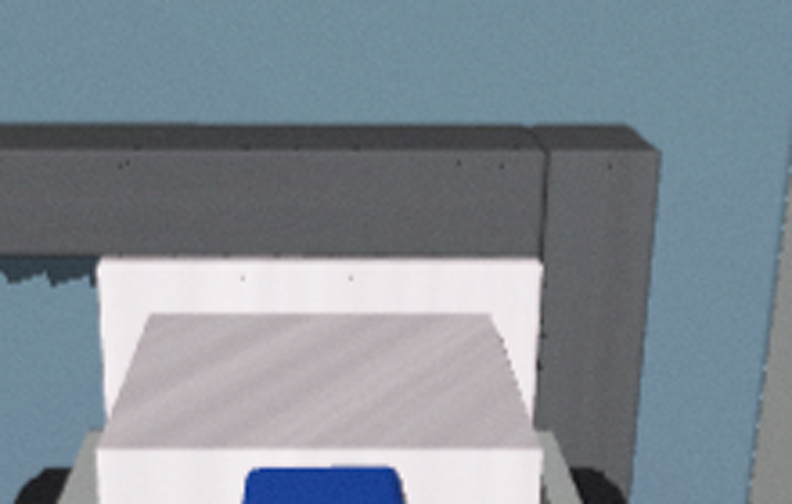

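Steady, with the foot against both fences and no gap. Handing in.

```bash
python3 -c "
from plant import ctrl
print(ctrl.sign_off())"
```

```text
the job is handed in; nothing more can be done
None
```

The job is handed in at about 21 s. The blue slide is in the carrier, and the arm is still holding the carrier pressed into the reader's corner.

**What I did:** I took the blue slide out of the rack and pushed its blade into the carrier slot. A tap on the head met contact at about 96 mm, which is the height of a slide fully home. I then gripped the neck, turned the carrier square to the fences and slid it into the corner. The first push leaned it about 1°, so I released it to settle flat, gripped again and pressed.

**Last checks:**
- **Push:** the push is about 14.5 N toward the far fence, 14 N toward the left fence and 25 N down, steady over about 0.6 s. Some of the sideways push goes into deck friction, so the load on each fence is lower and not known exactly.
- **Fit:** the wrist picture shows no gap at either fence, and the tool's turn matches the fences to within 0.1°.
- **Bystanders:** the yellow slide, flask, brass weight and amber bottle appear where they stood in the last overview pictures.

**Not perfect:** the tool still leans about 0.5° in total under load (0.3–0.4° toward each fence). The carrier followed the tool's lean during the first push, so it may be up to that much off flat.

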